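# Right the fallen feed bottles in the rack and shut the retaining bar

## Robot

A 6-joint arm with a two-finger parallel gripper is mounted at the origin on the work surface. World frame = base frame: x ahead of the robot, y to its left, z up, the work surface at z = 0. Lengths are in m, angles in rad, forces in N, time in s.
With the tool pointing down it reaches from about 0.25 to 0.725 m from the base axis. Payload 4 kg.
Tool frame: the origin (TCP) lies on the front face of the gripper's body, between the roots of the fingers; the fingertips stand 73 mm ahead of it and the grasp point (between the pads) lies bot.tcp_to_grasp ahead of it (bot.tcp_to_grasp is the distance from the TCP to the grasp point, in m); z points along the fingers, y is the line along which they close (so a half turn about z gives the same grasp; the last joint's range is limited). The gripper opens to 85 mm and grips with 20 to 120 N. Pads are 22 mm wide; open, the fingers measure 114 mm over their backs; the gripper's body (76 mm by 85 mm) begins 54 mm behind the grasp point. The pads swing forward as they close: fully open they stand 13 mm farther back than shut.
Start: joints at [1.145, 0.241, 0.005, 1.335, 0, 1.571], TCP at [0.207, 0.455, 0.304] pointing down, gripper open.
Joint ranges: [-2.72, 2.72], [-1.05, 1.87], [-1.09, 1.28], [-1.99, 2.15], [-1.42, 1.44], [-3.14, 3.14]. Speed limits (rad/s): [2.79, 2.79, 3.14, 3.14, 3.14, 3.14].

## Interface

Orientations are given as a unit quaternion [x, y, z, w].
In Python, from workcell import bot gives the robot as it stands.
- The arm moves only by the shell command python3 -m jog 'ROWS' [OPENING]. ROWS is JSON, one flat list of numbers, 6 for each row, row after row: the shift along the world's x, y, z scaled (see below), then the turn, a rotation vector about the world's x, y, z scaled (see below). In form: [tx, ty, tz, wx, wy, wz, tx, ty, tz, wx, wy, wz, ...]. A call has 1 to 10 rows; each row is the pose to reach, as a shift and turn from the pose commanded when the call began; what a row does not reach only later rows make up. The controller multiplies each number of a shift by 800 mm and each number of a turn by 2 rad. A row lasts 1/12 s, in which the tool goes at most 41.7 mm and 7.16 degrees, less where a joint would pass 70% of its speed; a pose out of reach is approached as far as the arm can. A call with a number of a shift or a turn outside -1 to 1 is refused whole. A call with a gripper value outside its range is refused whole. OPENING is the opening, from -1 (shut) to 1 (fully open), set as the call begins (- or left out, the last holds). The fingers move at their own pace and stop on an object; the grip force is fixed at half the most. Time passes only in rows, so rows that repeat a pose let the fingers close. It gives the time, the measured TCP pose, the force, the opening and the grip force at its end, in the units of the state.
- bot.get_obs(): the state, without advancing time (a new reading comes with each control period).
- bot.camera(name): name is "side" or "top" or "wrist"; returns (picture, depth): 480x640x3 uint8, red, green, blue; 480x640 float32, m along the optical axis (not along the pixel's ray), 0 where there is no reading.
- bot.calibration(name): a dict with "intrinsics" (3x3 intrinsics, pixels), "dist" ([k1, k2, p1, p2, k3] as OpenCV has them; the pictures are not rectified), "pose" (4x4, takes a point from camera to world coordinates). Camera axes: x right, y up, looking along -z (the intrinsics and any distortion apply to the point x, -y, -z); pixel columns grow to the right and rows downward; lengths in m; the calibration is good to about 2 mm. A picture is of the moment at which its call begins: read the wrist's pose just before it. calibration takes no time and is no camera call; for the wrist camera it gives the pose at the moment of the call.
- bot.job_done(): hands the job in; it is judged then, once.
Trained networks look in the newest picture that a camera, given by its name, has taken for a name from the list of things; names that differ only in an ending like _2 or _b are one class to them, and where a whole thing is asked for, a point or a joint stands for the part that bears it (a point fixed in the world has none). Each returns a list of dicts, best first, with "confidence" (0 to 1); they miss things now and then, are a little off and sometimes report something else, mostly with a low value. They report only what shows in the picture. A call takes as long as a camera call. They do not tell look-alikes from the thing itself.
- bot.find_in(label, camera): "at" ([x, y, z] in m, in the coordinates of the camera as it stood for that picture, good to about 4 mm: the middle of the surface that is visible of it).
- bot.tip_of(label, camera): "at" ([x, y, z] in m, in the coordinates of the camera as it stood for that picture, good to about 4 mm: a listed point, or the origin of a listed thing).
The state is a dict: "clock": time; "joint_pos": joint angles; "joint_vel": joint speeds; "tau": joint torques, N m; "eef_pos": TCP position; "tool_rot": TCP orientation; "ft_force": force on the tool from outside, world axes, zero at the start; "ft_torque": the same for the moment, N m; "grip_width": finger opening in m; "grasp_force": force on a finger pad.
Only numpy, scipy, OpenCV 4.12 (cv2) and the standard library are available. Lean on these libraries where they do the work, as an engineer would, in place of code of your own. Each camera call takes 0.05 s, during which the arm holds its last target. There are 200 camera calls.

## Task

A carton of filters has dropped into the bottle rack and knocked bottles over. Put the carton away, lying flat in the grey supplies tray beside the rack, stand every fallen bottle upright again in the row along the back fence among the ones still standing, and then swing the retaining bar over the bottles and fully down in front of the row. Leave the pipette-tip box at the rack's other end where it is.

Things in the scene. Friction and masses are not known exactly. Their poses are not given: they have to be found in the camera images.
- rack: Fixed steel bottle rack. Origin on the bench, mid-row under the line the bottles stand on (centres at x = -20 to +6 mm); +y along the row, +x to the back, away from the robot. Floor 4 mm thick, from the front lip (x = -107 mm, 14 mm high) to the wire fence (inner side x = +25 mm, 48 mm high). End plates at y = +-275 mm, 76 mm high, in front (x < -14 mm) only 14 mm.
- bar (a joint): Angle (rad) of the retaining bar: 0 = shut, level in front of the row; 2.9 = swung up, over and down behind the fence. Two end arms hold the bar 72 mm from a hinge line along the rack's y at rack x = +28 mm, height 66 mm: at q the bar is at x = 28 - 72 cos q, height 66 + 72 sin q (mm). Stiff hinge (0.11 N m friction): stays where left, 1 to 3 N move it.
- bar_grip (a point): Middle of the retaining bar: a straight 8 mm round steel rod, 536 mm long, along the rack's y; it may be held or pushed anywhere along its length.
- tray: Fixed grey supplies tray on the bench to the left or the right of the rack, open on top, empty: 195 mm (x) by 135 mm (y) outside, walls 4 mm thick and 25 mm high, floor about 4 mm thick. Origin under its centre on the bench.
- carton_mid (a point): Centre of the cardboard carton of filters: 54 mm (x) by 125 mm (y) by 38 mm high (z up), 0.12 kg. At the start it lies flat across bottle1 and bottle2.
- tipbox: Pipette-tip box (blue, clear lid), 122 x 84 x 83 mm, standing beside the rack on the side without the tray. Origin under its centre. Leave alone.
- bottle1_mid (a point): Centre (half-way up) of square white bottle 1, at the start fallen over, lid towards the robot. White plastic bottle with a red screw lid, 88 mm tall over the lid: body 38 x 38 mm and 58 mm high, lid 29 mm across and 24 mm high at the top; about 0.075 kg. +z of this point runs from base to lid, the base is 44 mm below it. All seven are alike. Let go on its base edge, it rocks upright from a lean of up to about 0.4 rad.
- bottle2_mid (a point): Centre (half-way up) of square white bottle 2, at the start fallen over, lid towards the robot. Same size and axes as bottle1.
- bottle3_mid (a point): Centre (half-way up) of square white bottle 3, at the start fallen over, lid towards the robot, may be absent (None). Same size and axes as bottle1.
- bottle4_mid (a point): Centre (half-way up) of square white bottle 4, at the start fallen over, lid towards the robot, may be absent (None). Same size and axes as bottle1.
- bottle5_mid (a point): Centre (half-way up) of square white bottle 5, at the start fallen over, lid towards the robot, may be absent (None). Same size and axes as bottle1.
- bottle6_mid (a point): Centre (half-way up) of square white bottle 6, at the start standing in the row. Same size and axes as bottle1.
- bottle7_mid (a point): Centre (half-way up) of square white bottle 7, at the start standing in the row. Same size and axes as bottle1.
Things that resemble listed ones, but are neither listed nor needed, are in the scene too. Leave any green or purple look-alike of the part that bears bottle7_mid alone. Leave any orange look-alike of the part that bears carton_mid alone.

How it is judged:
By the outcome, as a careful person would: the job done as asked, in the order asked, and still so for the second after the job is handed in, with the robot touching nothing.
Of bottle3, bottle4, bottle5 only 1 to 3 are there at a start; the rules pass over those that are not, and their reading is None.
At some moment in a run one of carton may be knocked a few centimetres aside while the robot is not near it.
Once in a run the grip may slacken for a moment while it holds something.
It also fails if it takes over 210 s, if anything falls off the work surface, if the arm or the gripper's body presses on something with over 40 N, if the wrist force passes 120 N, or if a joint passes its speed limit or range.

## Working session

There is one attempt and no reset: what is moved stays moved. The work goes in short steps, Python scripts to look and compute and a shell command to move; the robot and the scene stay as the last step left them, time stands still between calls to the robot, and variables do not carry over. Pictures are saved under pics/ and viewed, at most 17 in all, crops included, and the job is handed in when it is done.

```bash
ls; mkdir -p pics; cat > h.py <<'E'
from workcell import bot
import numpy as np, cv2
from scipy.spatial.transform import Rotation as R
def snap(cam,fn=None,crop=None,scale=1):
    T=np.array(bot.calibration(cam)["pose"]); im,d=bot.camera(cam)
    if fn:
        o=im
        if crop: o=o[crop[1]:crop[3],crop[0]:crop[2]]
        if scale!=1:o=cv2.resize(o,None,fx=scale,fy=scale)
        cv2.imwrite("pics/"+fn,o[:,:,::-1])
    return im,d,T
def w2p(cam,P,T=None):
    c=bot.calibration(cam);T=np.array(c["pose"]) if T is None else T
    p=(np.atleast_2d(P)-T[:3,3])@T[:3,:3]; p=p*[1,-1,-1]
    return cv2.projectPoints(p.reshape(-1,1,3),np.zeros(3),np.zeros(3),np.array(c["intrinsics"]),np.array(c["dist"]))[0].reshape(-1,2)
def cloud(cam,d,T):
    c=bot.calibration(cam);K=np.array(c["intrinsics"]);h,w=d.shape
    u,v=np.meshgrid(np.arange(w),np.arange(h))
    n=cv2.undistortPoints(np.stack([u,v],-1).reshape(-1,1,2).astype(float),K,np.array(c["dist"])).reshape(h,w,2)
    P=np.stack([n[...,0]*d,-n[...,1]*d,-d],-1)@T[:3,:3].T+T[:3,3]
    P[d==0]=np.nan
    return P
def look(cam,T,labels,f="tip_of",mx=4,minc=0.2):
    for l in labels:
        for r in getattr(bot,f)(l,cam)[:mx]:
            if r["confidence"]<minc: continue
            p=T[:3,:3]@np.array(r["at"])+T[:3,3]
            print(l,cam,round(r["confidence"],2),p.round(3),w2p(cam,p,T)[0].round(), {k:v for k,v in r.items() if k not in("at","confidence")} or "")
def st():
    o=bot.get_obs();print(round(o["clock"],2),np.round(o["eef_pos"],4),np.round(R.from_quat(o["tool_rot"]).as_matrix(),3).tolist(),np.round(o["joint_pos"],3),"F",np.round(o["ft_force"],1),"w",round(o["grip_width"],4),round(o["grasp_force"],1))
E
python3 - <<'E'
from h import *
st();print(bot.tcp_to_grasp)
_,_,T=snap("top","top0.png")
look("top",T,["rack","tray","carton_mid","tipbox","bottle1_mid","bar_grip"],mx=8)
_,_,T=snap("side","side0.png")
look("side",T,["carton_mid","bottle1_mid","bar_grip"],mx=8)
E
```

```text
pics
0.0 [0.2063 0.4549 0.303 ] [[-0.911, 0.413, -0.001], [0.413, 0.911, -0.002], [0.0, -0.002, -1.0]] [1.145 0.241 0.004 1.335 0.    1.571] F [ 0.1 -0.2  0.6] w 0.0853 0.0
0.0539
rack top 0.85 [0.58  0.001 0.   ] [328. 218.] 
rack top 0.33 [0.422 0.405 0.001] [155. 282.] 
tray top 0.66 [ 0.422  0.407 -0.001] [155. 282.] 
carton_mid top 0.63 [ 0.579 -0.     0.001] [329. 219.] 
carton_mid top 0.62 [ 0.344 -0.083  0.016] [363. 320.] 
carton_mid top 0.58 [ 0.558 -0.034  0.064] [344. 224.] 
tipbox top 0.65 [ 0.458 -0.397 -0.   ] [498. 274.] 
tipbox top 0.28 [0.568 0.23  0.026] [229. 220.] 
bottle1_mid top 0.48 [ 0.547 -0.07   0.023] [359. 232.] 
bar_grip top 0.58 [ 0.667 -0.009  0.098] [333. 172.] 
bar_grip top 0.49 [0.595 0.148 0.048] [264. 207.] 
carton_mid side 0.91 [ 0.349 -0.084  0.017] [308. 326.] 
carton_mid side 0.85 [ 0.562 -0.032  0.062] [359. 255.] 
carton_mid side 0.36 [ 0.673 -0.007  0.092] [382. 222.] 
bottle1_mid side 0.75 [ 0.545 -0.072  0.024] [368. 279.] 
bar_grip side 0.87 [ 0.676 -0.006  0.092] [383. 222.] 
bar_grip side 0.39 [ 0.546 -0.069  0.027] [367. 277.]
```

View pics/top0.png

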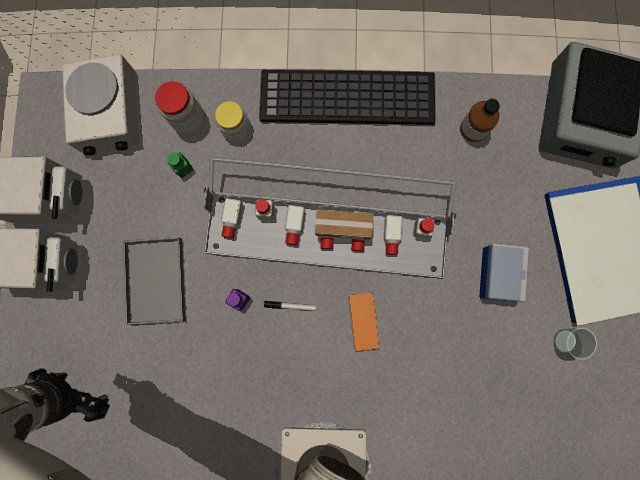

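View pics/side0.png

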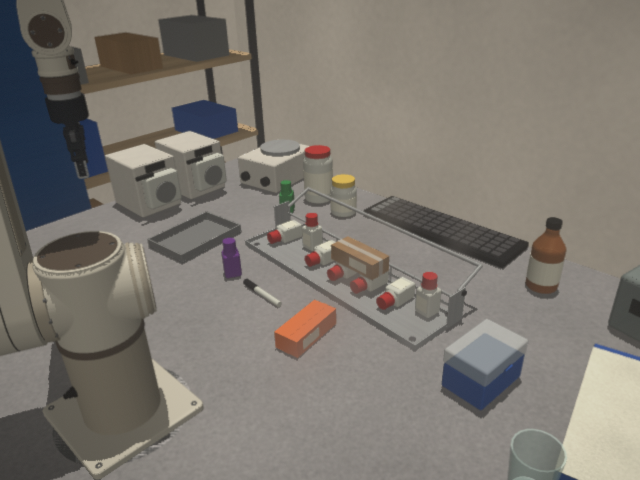

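Top view: the brown carton at (344,224) lies on two fallen bottles. The orange box at (364,321) is a look-alike. There are five fallen white bottles with lids at (229,232), (292,239), (327,243), (358,245) and (393,248), and two standing at (263,207) and (427,227). Green (179,163) and purple (237,299) are look-alikes to leave alone. The tray is on the left at (155,282) and the tip box on the right at (505,273). I choose the brown carton and the white bottles.

```bash
cat >> h.py <<'E'
def p2w(cam,uv,z,T=None):
    c=bot.calibration(cam);T=np.array(c["pose"]) if T is None else T
    n=cv2.undistortPoints(np.array(uv,float).reshape(-1,1,2),np.array(c["intrinsics"]),np.array(c["dist"])).reshape(-1,2)
    r=np.c_[n[:,0],-n[:,1],-np.ones(len(n))]@T[:3,:3].T
    return T[:3,3]+r*((z-T[2,3])/r[:,2])[:,None]
E
python3 - <<'E'
from h import *
print("tray",p2w("top",[(124,241),(182,238),(185,321),(128,325)],.025).round(3).tolist())
b=p2w("top",[(212,159),(454,183)],.083);print("bar",b.round(3).tolist(), np.arctan2(*(b[0]-b[1])[:2]))
im,d,T=snap("top","top_crop.png",(200,150,460,285),3)
P=cloud("top",d,T)
hsv=cv2.cvtColor(im,cv2.COLOR_RGB2HSV).astype(int)
roi=(P[...,0]>.42)&(P[...,0]<.68)&(abs(P[...,1])<.3)
def cl(m,name,mn=25):
    n,l,s,c=cv2.connectedComponentsWithStats(m.astype(np.uint8))
    for i in range(1,n):
        if s[i,4]<mn: continue
        q=P[l==i];q=q[np.isfinite(q[:,0])]
        (cx,cy),(w,h),a=cv2.minAreaRect((q[:,:2]*1000).astype(np.float32))
        print(name,s[i,4],c[i].round(),"mean",q.mean(0).round(3),"zmax",np.percentile(q[:,2],90).round(3),"rect",round(cx),round(cy),round(w),round(h),round(a,1))
cl(roi&((hsv[...,0]<6)|(hsv[...,0]>172))&(hsv[...,1]>130),"red")
cl(roi&(hsv[...,0]>7)&(hsv[...,0]<22)&(hsv[...,1]>70),"brown")
cl(roi&(hsv[...,2]>165)&(hsv[...,1]<60)&(P[...,2]>.025),"white")
E
```

```text
tray [[0.514, 0.478, 0.025], [0.524, 0.339, 0.025], [0.333, 0.324, 0.025], [0.319, 0.458, 0.025]]
bar [[0.697, 0.264, 0.083], [0.652, -0.276, 0.083]] 0.0833027128453283
red 162 [262. 206.] mean [0.59  0.146 0.09 ] zmax 0.096 rect 591 147 28 27 48.5
red 165 [427. 225.] mean [ 0.555 -0.214  0.09 ] zmax 0.096 rect 555 -215 28 28 34.1
red 137 [228. 232.] mean [0.54  0.229 0.035] zmax 0.04 rect 540 230 29 24 83.9
red 133 [292. 239.] mean [0.526 0.083 0.035] zmax 0.04 rect 527 84 27 23 83.7
red 132 [327. 243.] mean [0.518 0.004 0.035] zmax 0.04 rect 519 4 25 25 0.9
red 138 [357. 245.] mean [ 0.516 -0.066  0.035] zmax 0.041 rect 516 -67 28 24 84.7
red 137 [391. 248.] mean [ 0.508 -0.144  0.035] zmax 0.04 rect 509 -144 26 24 89.1
brown 533 [345. 215.] mean [ 0.574 -0.035  0.081] zmax 0.084 rect 574 -33 128 22 86.2
brown 620 [343. 231.] mean [ 0.54  -0.032  0.079] zmax 0.084 rect 541 -32 128 22 86.6
white 318 [230. 211.] mean [0.586 0.225 0.044] zmax 0.047 rect 587 225 34 52 83.2
white 333 [294. 217.] mean [0.574 0.079 0.043] zmax 0.046 rect 574 79 33 53 82.6
white 333 [393. 227.] mean [ 0.556 -0.147  0.043] zmax 0.046 rect 556 -147 33 53 87.2
white 276 [344. 223.] mean [ 0.557 -0.034  0.081] zmax 0.084 rect 557 -33 122 12 86.9
```

View pics/top_crop.png

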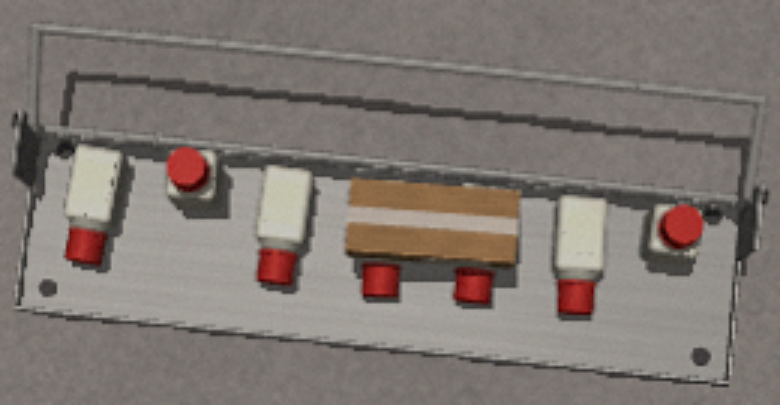

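```bash
cat >> h.py <<'E'
def go(pos,Rt):
    """print scaled shift/turn from measured pose to target, rows needed"""
    o=bot.get_obs();R0=R.from_quat(o["tool_rot"])
    t=np.array(pos)-o["eef_pos"]; w=(R.from_matrix(Rt)*R0.inv()).as_rotvec()
    print("ROW",(t/.8).round(4).tolist(),(w/2).round(4).tolist(),"rows>=",max(np.linalg.norm(t)/.0417,np.degrees(np.linalg.norm(w))/7.16).__round__(1))
def tool(closing_deg,pitch=90,head=0):
    """tool pitch below horizontal toward heading(deg); pitch 90: closing dir at closing_deg"""
    a=np.radians(closing_deg)
    if pitch==90:
        y=np.array([np.cos(a),np.sin(a),0]);z=np.array([0,0,-1.])
    else:
        y=np.array([np.cos(a),np.sin(a),0]);h=np.radians(head);p=np.radians(pitch)
        z=np.array([np.cos(h)*np.cos(p),np.sin(h)*np.cos(p),-np.sin(p)])
    return np.c_[np.cross(y,z),y,z]
E
python3 -m jog '[0.439,-0.61,-0.104,0,0,-0.602,0.439,-0.61,-0.104,0,0,-0.602,0.439,-0.61,-0.104,0,0,-0.602,0.439,-0.61,-0.104,0,0,-0.602,0.439,-0.61,-0.104,0,0,-0.602,0.439,-0.61,-0.104,0,0,-0.602,0.439,-0.61,-0.104,0,0,-0.602,0.439,-0.61,-0.104,0,0,-0.602,0.439,-0.61,-0.104,0,0,-0.602,0.439,-0.61,-0.104,0,0,-0.602]' 1
python3 - <<'E'
from h import *
st();go((.557,-.033,.19),tool(-3.5))
E
```

```text
clock: 1.43
eef_pos: [0.4485, 0.1185, 0.2469]
tool_rot: [0.73, 0.684, 0.0, 0.0]
ft_force: [1.5, 0.4, -0.0]
grip_width: 0.0855
grasp_force: 0.0
1.43 [0.4485 0.1185 0.2469] [[0.064, 0.998, 0.001], [0.998, -0.064, 0.0], [0.0, 0.001, -1.0]] [ 0.258  0.204 -0.195  1.171  0.     1.893] F [ 1.5  0.4 -0. ] w 0.0855 0.0
ROW [0.1356, -0.1893, -0.0711] [-0.0002, 0.0004, 0.0017] rows>= 4.7
```

```bash
python3 -m jog '[0.135,-0.189,-0.071,0,0,0.002,0.135,-0.189,-0.071,0,0,0.002,0.135,-0.189,-0.071,0,0,0.002,0.135,-0.189,-0.071,0,0,0.002,0.135,-0.189,-0.071,0,0,0.002,0.135,-0.189,-0.071,0,0,0.002,0.135,-0.189,-0.071,0,0,0.002]' 1
python3 - <<'E'
from h import *
st()
_,_,T=snap("wrist","w1.png"); look("wrist",T,["carton_mid"])
_,_,T=snap("top");look("top",T,["carton_mid"])
go((.557,-.033,.122),tool(-3.5))
E
```

```text
clock: 2.02
eef_pos: [0.5557, -0.0322, 0.1889]
tool_rot: [0.727, 0.686, -0.001, -0.001]
ft_force: [-0.1, -0.3, 0.3]
grip_width: 0.0855
grasp_force: 0.0
2.02 [ 0.5557 -0.0322  0.1889] [[0.058, 0.998, -0.002], [0.998, -0.058, 0.0], [0.0, -0.002, -1.0]] [-0.058  0.426 -0.04   1.107  0.     1.571] F [-0.1 -0.3  0.3] w 0.0855 0.0
carton_mid wrist 0.65 [ 0.34  -0.084  0.022] [ 37. 329.] 
ROW [0.0022, -0.0041, -0.0857] [-0.0001, 0.0003, -0.0039] rows>= 1.6
```

View pics/w1.png

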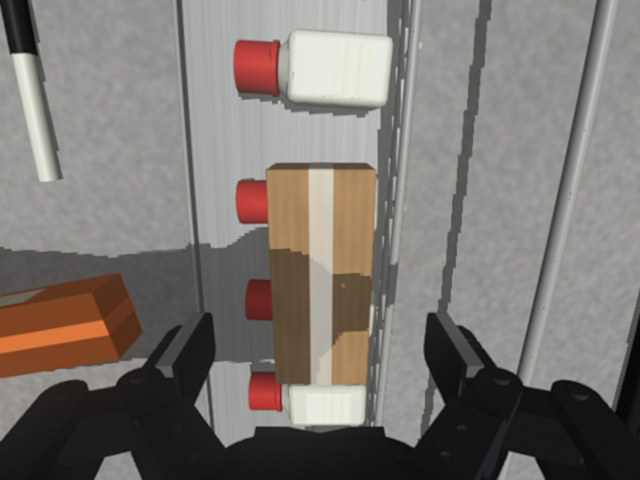

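The wrist view has the brown carton at (320,270) centred between the fingers, with red lids under it at (250,200) and (258,300). The orange look-alike is at (70,325), well clear. Going down.

```bash
python3 -m jog '[0.001,-0.001,-0.0425,0,0,-0.004,0.002,-0.001,-0.0845,0,0,-0.004,0.002,-0.001,-0.0845,0,0,-0.004,0.002,-0.001,-0.0845,0,0,-0.004]' 1
python3 -m jog '[0,0,0,0,0,0,0,0,0,0,0,0,0,0,0,0,0,0,0,0,0,0,0,0,0,0,0,0,0,0,0,0,0,0,0,0]' -1
python3 -c "
from h import *
st()"
```

```text
clock: 2.55
eef_pos: [0.5554, -0.0305, 0.1216]
tool_rot: [0.728, 0.685, -0.002, -0.002]
ft_force: [-0.5, 0.5, 1.0]
grip_width: 0.0854
grasp_force: 0.0
clock: 3.05
eef_pos: [0.5588, -0.0316, 0.1251]
tool_rot: [0.729, 0.685, 0.002, 0.002]
ft_force: [-0.8, 0.2, 6.2]
grip_width: 0.0528
grasp_force: 63.9
3.05 [ 0.5588 -0.0316  0.1251] [[0.063, 0.998, 0.005], [0.998, -0.063, 0.0], [0.0, 0.005, -1.0]] [-0.057  0.492 -0.12   0.954  0.     1.577] F [-0.8  0.2  6.2] w 0.0528 63.9
```

```bash
python3 -m jog '[0,0,0.02,0,0,0,0,0,0.05,0,0,0,0,0,0.1,0,0,0,0,0,0.15,0,0,0,0,0,0.18,0,0,0,0,0,0.18,0,0,0]'
python3 - <<'E'
from h import *
st()
snap("side","s1.png",(220,150,540,390),2)
go((.42,.395,.24),tool(94.6))
E
```

```text
clock: 3.55
eef_pos: [0.5602, -0.0319, 0.2744]
tool_rot: [0.729, 0.684, 0.005, 0.005]
ft_force: [1.0, 0.6, -0.5]
grip_width: 0.0527
grasp_force: 63.5
3.55 [ 0.5602 -0.0319  0.2744] [[0.063, 0.998, 0.014], [0.998, -0.063, -0.001], [0.0, 0.014, -1.0]] [-0.057  0.366  0.101  1.292 -0.     1.577] F [ 1.   0.6 -0.5] w 0.0527 63.5
ROW [-0.1739, 0.5335, -0.0389] [-0.0038, 0.0037, 0.8571] rows>= 13.7
```

View pics/s1.png

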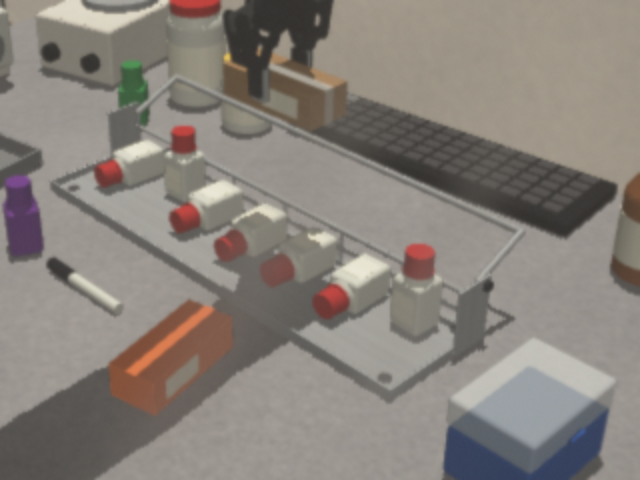

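The carton is held level and centred. All five fallen bottles lie as before.

```bash
python3 -m jog '[-0.174,0.533,-0.039,0,0,0.857,-0.174,0.533,-0.039,0,0,0.857,-0.174,0.533,-0.039,0,0,0.857,-0.174,0.533,-0.039,0,0,0.857,-0.174,0.533,-0.039,0,0,0.857,-0.174,0.533,-0.039,0,0,0.857,-0.174,0.533,-0.039,0,0,0.857,-0.174,0.533,-0.039,0,0,0.857,-0.174,0.533,-0.039,0,0,0.857,-0.174,0.533,-0.039,0,0,0.857]'
python3 - <<'E'
from h import *
st();go((.42,.4,.2),tool(94.6))
E
```

```text
clock: 4.43
eef_pos: [0.4266, 0.3647, 0.2361]
tool_rot: [0.188, 0.982, -0.001, -0.001]
ft_force: [1.9, 0.5, -0.9]
grip_width: 0.0533
grasp_force: 63.4
4.43 [0.4266 0.3647 0.2361] [[-0.93, 0.369, -0.002], [0.369, 0.93, -0.002], [0.001, -0.002, -1.0]] [ 0.707  0.399  0.049  1.223 -0.     1.085] F [ 1.9  0.5 -0.9] w 0.0533 63.4
ROW [-0.0082, 0.0441, -0.0451] [0.001, -0.0006, 0.229] rows>= 3.7
```

```bash
python3 -m jog '[-0.008,0.044,-0.03,0,0,0.229,-0.008,0.044,-0.045,0,0,0.229,-0.008,0.044,-0.045,0,0,0.229,-0.008,0.044,-0.045,0,0,0.229,-0.008,0.044,-0.045,0,0,0.229,-0.008,0.044,-0.045,0,0,0.229]'
python3 - <<'E'
from h import *
st()
_,_,T=snap("wrist","w2.png"); look("wrist",T,["carton_mid","tray"])
_,_,T=snap("side");look("side",T,["carton_mid","tray"])
E
```

```text
clock: 4.93
eef_pos: [0.4213, 0.3983, 0.2003]
tool_rot: [-0.036, 0.999, -0.001, -0.001]
ft_force: [0.2, 0.0, -1.7]
grip_width: 0.053
grasp_force: 63.6
4.93 [0.4213 0.3983 0.2003] [[-0.997, -0.072, -0.002], [-0.072, 0.997, -0.002], [0.002, -0.001, -1.0]] [ 0.757  0.46   0.046  1.159 -0.     0.685] F [ 0.2  0.  -1.7] w 0.053 63.6
carton_mid wrist 0.75 [0.427 0.401 0.134] [324. 333.] 
carton_mid side 0.81 [0.43  0.403 0.137] [190. 190.] 
carton_mid side 0.65 [ 0.344 -0.084  0.018] [306. 327.] 
tray side 0.7 [ 0.426  0.405 -0.001] [196. 239.]
```

View pics/w2.png

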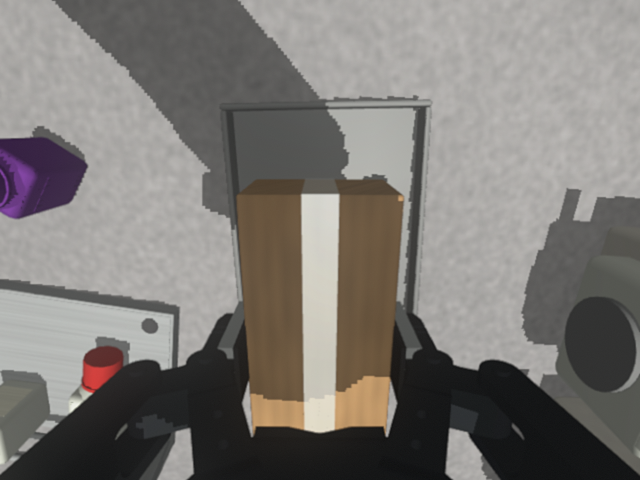

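The carton is lined up over the tray (tray corners at (222,105), (431,102)). Lowering and releasing.

```bash
python3 -m jog '[0.002,0.005,-0.05,0,0,0,0.002,0.005,-0.1,0,0,0,0.002,0.005,-0.12,0,0,0,0.002,0.005,-0.135,0,0,0,0.002,0.005,-0.141,0,0,0,0.002,0.005,-0.141,0,0,0]'
python3 -m jog '[0,0,0,0,0,0,0,0,0,0,0,0,0,0,0,0,0,0,0,0,0,0,0,0]' 0.6
python3 -m jog '[0,0,0.04,0,0,0,0,0,0.09,0,0,0,0,0,0.14,0,0,0,0,0,0.2,0,0,0,0,0,0.2,0,0,0]'
python3 - <<'E'
from h import *
im,d,T=snap("top","t2.png",(90,200,290,350),3); look("top",T,["carton_mid"]);st()
E
```

```text
clock: 5.73
eef_pos: [0.423, 0.4021, 0.0883]
tool_rot: [-0.037, 0.999, -0.001, -0.001]
ft_force: [-0.3, 0.8, -1.4]
grip_width: 0.0528
grasp_force: 63.6
clock: 6.07
eef_pos: [0.4239, 0.4031, 0.0895]
tool_rot: [-0.037, 0.999, 0.001, 0.001]
ft_force: [-0.8, -0.1, 0.3]
grip_width: 0.0683
grasp_force: 0.0
clock: 6.48
eef_pos: [0.4259, 0.405, 0.2578]
tool_rot: [-0.037, 0.999, 0.005, 0.006]
ft_force: [0.7, 0.5, 0.7]
grip_width: 0.068
grasp_force: 0.0
carton_mid top 0.72 [0.43  0.408 0.024] [151. 278.] 
carton_mid top 0.58 [ 0.342 -0.085  0.02 ] [364. 321.] 
6.58 [0.4247 0.4039 0.2526] [[-0.997, -0.074, 0.006], [-0.074, 0.997, 0.006], [-0.006, 0.005, -1.0]] [0.76  0.431 0.141 1.273 0.    0.686] F [-0.1  0.4 -0.1] w 0.0683 0.0
```

```bash
cat >> h.py <<'E'
def fallen():
    im,d,T=snap("top");P=cloud("top",d,T);hsv=cv2.cvtColor(im,cv2.COLOR_RGB2HSV).astype(int)
    roi=(P[...,0]>.42)&(P[...,0]<.68)&(abs(P[...,1])<.3)
    out=[]
    for nm,m in(("red",roi&((hsv[...,0]<6)|(hsv[...,0]>172))&(hsv[...,1]>130)),("white",roi&(hsv[...,2]>165)&(hsv[...,1]<60)&(P[...,2]>.025))):
        n,l,s,c=cv2.connectedComponentsWithStats(m.astype(np.uint8))
        for i in range(1,n):
            if s[i,4]>25:
                q=P[l==i];q=q[np.isfinite(q[:,0])];(cx,cy),_,_=cv2.minAreaRect((q[:,:2]*1000).astype(np.float32))
                out.append((nm,cx,cy,np.median(q[:,2])*1000))
    reds=[o for o in out if o[0]=="red"];wh=[o for o in out if o[0]=="white"]
    for r in sorted(reds,key=lambda r:-r[2]):
        w=min(wh,key=lambda w:np.hypot(w[1]-r[1],w[2]-r[2]),default=None)
        q=rack(r[1]/1e3,r[2]/1e3)*1000
        print("lid",np.round(r[1:]),"rack",q.round(),"body",np.round(w[1:]),"head",np.degrees(np.arctan2(w[2]-r[2],w[1]-r[1])).round(1))
O=np.array([.577,.002]);psi=-.083
def rack(x,y):
    c,s=np.cos(psi),np.sin(psi);d=np.array([x,y])-O
    return np.array([c*d[0]+s*d[1],-s*d[0]+c*d[1]])
def world(x,y):
    c,s=np.cos(psi),np.sin(psi);return O+[c*x-s*y,s*x+c*y]
def grasp(g,head,pitch):
    "TCP pose for grasp point g"
    Rt=tool(head+90,pitch,head);go(np.array(g)-bot.tcp_to_grasp*Rt[:,2],Rt)
E
python3 - <<'E'
from h import *
fallen()
E
```

```text
lid [540. 231.  36.] rack [-56. 225.] body [587. 225.  44.] head -7.1
lid [592. 147.  92.] rack [  2. 146.] body [574.  79.  43.] head -104.2
lid [527.  84.  36.] rack [-56.  77.] body [574.  79.  43.] head -6.3
lid [520.   4.  36.] rack [-57.  -3.] body [566.   3.  43.] head -1.7
lid [516. -67.  35.] rack [-55. -74.] body [563. -71.  43.] head -4.9
lid [ 509. -144.   36.] rack [ -56. -152.] body [ 556. -147.   43.] head -3.2
lid [ 555. -215.   92.] rack [  -4. -219.] body [ 556. -147.   43.] head 89.8
```

```bash
python3 - <<'E'
from h import *
grasp((.546,-.0696,.128),-4.9,40)
E
```

```text
ROW [0.1014, -0.5863, -0.1089] [-0.0033, -0.4356, -0.0751] rows>= 11.6
```

```bash
python3 -m jog '[0.101,-0.586,-0.109,-0.003,-0.436,-0.075,0.101,-0.586,-0.109,-0.003,-0.436,-0.075,0.101,-0.586,-0.109,-0.003,-0.436,-0.075,0.101,-0.586,-0.109,-0.003,-0.436,-0.075,0.101,-0.586,-0.109,-0.003,-0.436,-0.075,0.101,-0.586,-0.109,-0.003,-0.436,-0.075,0.101,-0.586,-0.109,-0.003,-0.436,-0.075,0.101,-0.586,-0.109,-0.003,-0.436,-0.075,0.101,-0.586,-0.109,-0.003,-0.436,-0.075,0.101,-0.586,-0.109,-0.003,-0.436,-0.075]' 0.3
python3 - <<'E'
from h import *
st()
grasp((.546,-.0696,.1),-4.9,40)
E
```

```text
clock: 7.47
eef_pos: [0.4838, 0.0405, 0.1762]
tool_rot: [0.037, 0.907, -0.019, 0.419]
ft_force: [1.8, -0.1, -0.6]
grip_width: 0.0555
grasp_force: 0.0
7.47 [0.4838 0.0405 0.1762] [[-0.646, 0.083, 0.759], [0.052, 0.997, -0.065], [-0.762, -0.003, -0.648]] [ 0.178  0.086 -0.984 -0.348 -0.2    0.17 ] F [ 1.8 -0.1 -0.6] w 0.0555 0.0
ROW [0.0264, -0.1332, -0.0519] [0.0011, -0.0034, -0.0011] rows>= 2.8
```

```bash
python3 -m jog '[0.026,-0.133,-0.052,0.001,-0.003,-0.001,0.026,-0.133,-0.052,0.001,-0.003,-0.001,0.026,-0.133,-0.052,0.001,-0.003,-0.001,0.026,-0.133,-0.052,0.001,-0.003,-0.001,0.026,-0.133,-0.052,0.001,-0.003,-0.001]'
python3 - <<'E'
from h import *
st()
_,_,T=snap("wrist","w3.png"); look("wrist",T,["bottle2_mid"])
grasp((.546,-.0696,.028),-4.9,40)
grasp((.546,-.0696,.028),-4.9,55)
E
```

```text
clock: 7.88
eef_pos: [0.5061, -0.0668, 0.135]
tool_rot: [0.043, 0.906, -0.019, 0.421]
ft_force: [-0.2, 1.2, 0.4]
grip_width: 0.0553
grasp_force: 0.0
7.88 [ 0.5061 -0.0668  0.135 ] [[-0.642, 0.093, 0.761], [0.062, 0.996, -0.07], [-0.764, 0.002, -0.645]] [-0.152  0.256 -0.992 -0.546  0.047 -0.036] F [-0.2  1.2  0.4] w 0.0553 0.0
bottle2_mid wrist 0.68 [0.549 0.003 0.024] [479. 165.] 
ROW [-0.0027, -0.0021, -0.0927] [-0.0011, 0.0004, 0.0014] rows>= 1.8
ROW [0.0102, -0.0032, -0.0808] [0.0103, 0.1308, 0.0015] rows>= 2.1
```

View pics/w3.png

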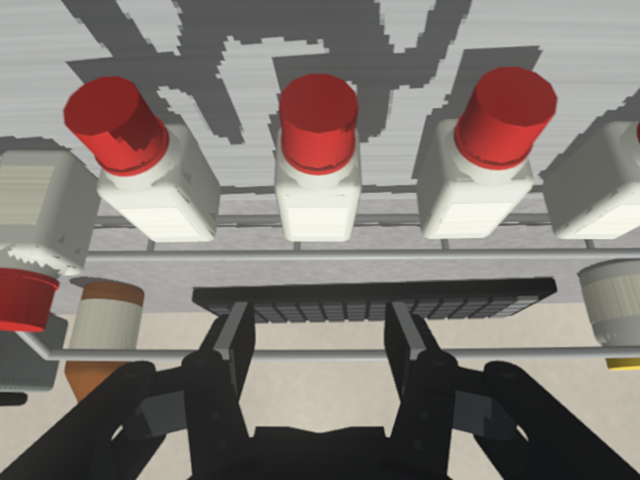

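Wrist view: bottle D (lid (318,120), body (318,200)) is centred between the fingers, with neighbours at (115,130) and (505,120). The camera sits on the underside of the tilted hand, so I check its clearance.

```bash
python3 - <<'E'
from h import *
T=np.array(bot.calibration("wrist")["pose"]);o=bot.get_obs()
print(T.round(3)); print((R.from_quat(o["tool_rot"]).as_matrix().T@(T[:3,3]-o["eef_pos"])).round(3))
E
```

```text
[[ 0.089 -0.376 -0.922  0.405]
 [ 0.996  0.036  0.081 -0.055]
 [ 0.003 -0.926  0.378  0.122]
 [ 0.     0.     0.     1.   ]]
[ 0.077  0.    -0.069]
```

```bash
python3 - <<'E'
from h import *
grasp((.546,-.0696,.028),-4.9,45)
E
python3 -m jog '[0.0015,-0.0025,-0.045,0.003,0.044,0,0.0015,-0.0025,-0.089,0.003,0.044,0,0.0015,-0.0025,-0.089,0.003,0.044,0,0.0015,-0.0025,-0.089,0.003,0.044,0]'
python3 - <<'E'
from h import *
st();grasp((.546,-.0696,.028),-4.9,45)
E
```

```text
ROW [0.0013, -0.0025, -0.0884] [0.0027, 0.0439, 0.0014] rows>= 1.7
clock: 8.32
eef_pos: [0.5084, -0.0647, 0.0634]
tool_rot: [0.039, 0.924, -0.016, 0.381]
ft_force: [-0.6, 0.2, 0.3]
grip_width: 0.0554
grasp_force: 0.0
8.32 [ 0.5084 -0.0647  0.0634] [[-0.707, 0.085, 0.702], [0.061, 0.996, -0.059], [-0.704, 0.001, -0.71]] [-0.146  0.448 -0.976 -0.634  0.044 -0.043] F [-0.6  0.2  0.3] w 0.0554 0.0
ROW [-0.0005, -0.0021, 0.0034] [-0.0004, -0.0019, -0.0003] rows>= 0.1
```

Reached without contact. Close, then lift.

```bash
python3 -m jog '[0,-0.001,0.003,0,0,0,0,-0.001,0.003,0,0,0,0,-0.001,0.003,0,0,0,0,-0.001,0.003,0,0,0,0,-0.001,0.003,0,0,0]' -1
python3 -m jog '[0,0,0.03,0,0,0,0,0,0.07,0,0,0,0,0,0.11,0,0,0,0,0,0.11,0,0,0]'
python3 - <<'E'
from h import *
st()
for pz in (85,120): grasp((*world(-.012,-.074),.14),-4.9,pz)
E
```

```text
clock: 8.73
eef_pos: [0.5099, -0.0675, 0.0713]
tool_rot: [0.041, 0.922, -0.017, 0.385]
ft_force: [-0.2, -1.0, -1.5]
grip_width: 0.037
grasp_force: 63.2
clock: 9.07
eef_pos: [0.513, -0.0683, 0.1658]
tool_rot: [0.041, 0.92, -0.018, 0.39]
ft_force: [0.9, -0.4, -0.3]
grip_width: 0.0368
grasp_force: 63.5
9.07 [ 0.513  -0.0683  0.1658] [[-0.692, 0.089, 0.717], [0.061, 0.996, -0.064], [-0.719, -0.001, -0.695]] [-0.153  0.145 -0.888 -0.265  0.045 -0.045] F [ 0.9 -0.4 -0.3] w 0.0368 63.5
ROW [0.0516, -0.0026, 0.0349] [0.0315, 0.3565, 0.0013] rows>= 5.7
ROW [0.091, -0.006, 0.0261] [0.0581, 0.6608, 0.001] rows>= 10.6
```

```bash
python3 -m jog '[0.02,-0.002,0.03,0.058,0.661,0.001,0.03,-0.002,0.03,0.058,0.661,0.001,0.04,-0.003,0.03,0.058,0.661,0.001,0.05,-0.003,0.03,0.058,0.661,0.001,0.06,-0.004,0.03,0.058,0.661,0.001,0.07,-0.004,0.03,0.058,0.661,0.001,0.08,-0.005,0.03,0.058,0.661,0.001,0.09,-0.006,0.028,0.058,0.661,0.001,0.091,-0.006,0.026,0.058,0.661,0.001,0.091,-0.006,0.026,0.058,0.661,0.001]'
python3 -m jog '[0,0,0,0.004,0.045,0,0,0,0,0.004,0.045,0,0,0,0,0.004,0.045,0]'
python3 - <<'E'
from h import *
st(); grasp((*world(-.012,-.074),.14),-4.9,120)
_,_,T=snap("side","s2.png",(260,120,500,300),3); look("side",T,["bottle1_mid"])
E
```

```text
clock: 9.9
eef_pos: [0.5833, -0.0727, 0.1793]
tool_rot: [0.043, 0.987, 0.007, -0.153]
ft_force: [1.0, -0.3, -0.5]
grip_width: 0.0374
grasp_force: 63.4
clock: 10.15
eef_pos: [0.5829, -0.0726, 0.1758]
tool_rot: [0.043, 0.98, 0.009, -0.196]
ft_force: [-0.4, 0.7, -0.2]
grip_width: 0.0371
grasp_force: 63.5
10.15 [ 0.5829 -0.0726  0.1758] [[-0.919, 0.087, -0.384], [0.08, 0.996, 0.034], [0.385, 0.0, -0.923]] [-0.119  0.764  0.446  1.649 -0.012 -0.03 ] F [-0.4  0.7 -0.2] w 0.0371 63.5
ROW [0.0036, -0.0006, 0.0137] [0.0054, 0.0637, 0.0007] rows>= 1.0
bottle1_mid side 0.79 [ 0.555 -0.071  0.127] [372. 236.]
```

View pics/s2.png

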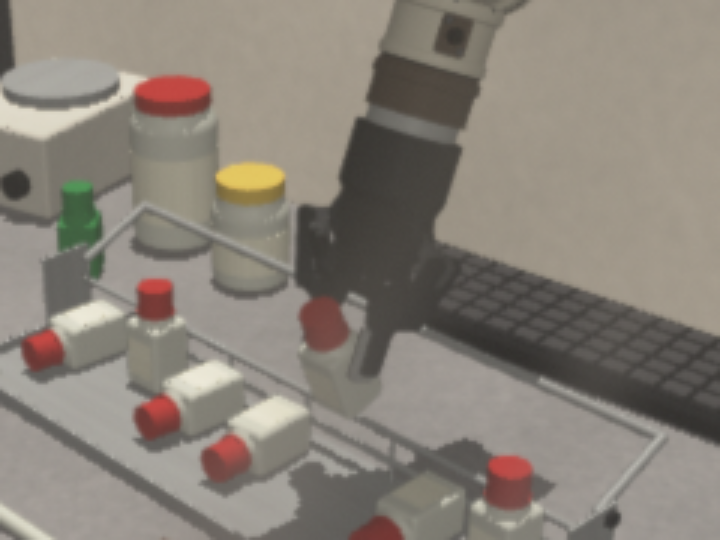

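The bottle is held with the lid up, still leaning about 20° towards the robot. Lowering and turning further.

```bash
python3 - <<'E'
from h import *
grasp((*world(-.010,-.074),.075),-4.9,120)
E
```

```text
ROW [0.0069, -0.0009, -0.0712] [0.0056, 0.0653, 0.0007] rows>= 1.4
```

```bash
python3 -m jog '[0.005,-0.001,-0.036,0.006,0.066,0,0.007,-0.001,-0.071,0.006,0.066,0,0.007,-0.001,-0.071,0.006,0.066,0,0.007,-0.001,-0.071,0.006,0.066,0]'
python3 - <<'E'
from h import *
st()
grasp((*world(-.010,-.074),.056),-4.9,120)
E
```

```text
clock: 10.58
eef_pos: [0.5868, -0.0732, 0.1214]
tool_rot: [0.042, 0.964, 0.012, -0.261]
ft_force: [-0.3, 0.6, 0.3]
grip_width: 0.0371
grasp_force: 63.5
10.58 [ 0.5868 -0.0732  0.1214] [[-0.86, 0.087, -0.503], [0.075, 0.996, 0.044], [0.505, 0.001, -0.863]] [-0.118  0.915  0.547  1.732 -0.015 -0.027] F [-0.3  0.6  0.3] w 0.0371 63.5
ROW [0.0012, -0.0, -0.0234] [-0.0006, -0.0027, 0.0007] rows>= 0.5
```

```bash
python3 -m jog '[0.001,0,-0.012,0,0,0,0.001,0,-0.019,0,0,0,0.001,0,-0.023,0,0,0,0.001,0,-0.025,0,0,0,0.001,0,-0.025,0,0,0]'
python3 -c "
from h import *
st()"
```

```text
clock: 11.0
eef_pos: [0.5889, -0.0733, 0.1026]
tool_rot: [0.042, 0.965, 0.012, -0.26]
ft_force: [-0.1, 0.1, -0.8]
grip_width: 0.0372
grasp_force: 63.5
11.0 [ 0.5889 -0.0733  0.1026] [[-0.862, 0.087, -0.5], [0.075, 0.996, 0.044], [0.502, 0.001, -0.865]] [-0.118  0.933  0.535  1.698 -0.015 -0.027] F [-0.1  0.1 -0.8] w 0.0372 63.5
```

```bash
python3 -m jog '[0,0,-0.003,0,0,0,0,0,-0.005,0,0,0,0,0,-0.007,0,0,0,0,0,-0.007,0,0,0]'
python3 -c "
from h import *
st();snap('wrist','w4.png')"
```

```text
clock: 11.33
eef_pos: [0.5893, -0.0733, 0.1003]
tool_rot: [0.042, 0.965, 0.012, -0.259]
ft_force: [1.4, 0.4, 16.0]
grip_width: 0.0369
grasp_force: 65.5
11.33 [ 0.5893 -0.0733  0.1003] [[-0.862, 0.087, -0.5], [0.075, 0.996, 0.044], [0.501, 0.001, -0.865]] [-0.118  0.936  0.534  1.694 -0.015 -0.027] F [ 1.4  0.4 16. ] w 0.0369 65.5
```

View pics/w4.png

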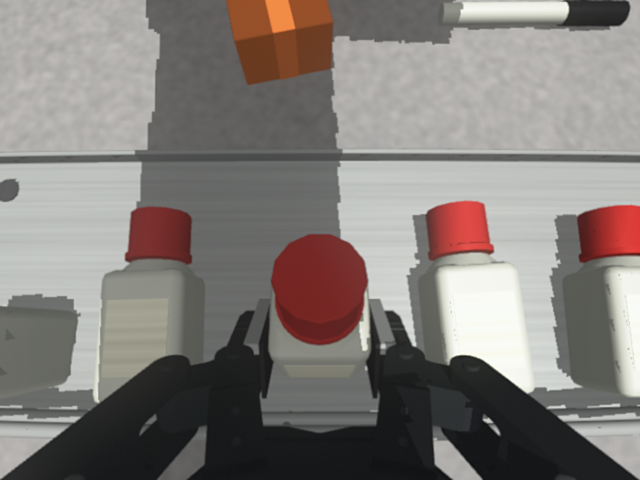

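Contact at 16 N on the base edge, with the neighbours clear. Release and let it rock upright.

```bash
python3 -m jog '[0,0,0.002,0,0,0,0,0,0.002,0,0,0,0,0,0.002,0,0,0,0,0,0.002,0,0,0,0,0,0.002,0,0,0,0,0,0.002,0,0,0]' 0.2
python3 -m jog '[0,0,0.03,0,0,0,0,0,0.07,0,0,0,0,0,0.12,0,0,0,0,0,0.16,0,0,0,0,0,0.16,0,0,0]'
python3 - <<'E'
from h import *
st();fallen()
_,_,T=snap("side");look("side",T,["bottle1_mid"],mx=8)
E
```

```text
clock: 11.88
eef_pos: [0.5886, -0.0732, 0.097]
tool_rot: [0.042, 0.964, 0.012, -0.261]
ft_force: [0.0, -0.8, 0.3]
grip_width: 0.0509
grasp_force: 0.0
clock: 12.3
eef_pos: [0.5904, -0.0734, 0.233]
tool_rot: [0.042, 0.966, 0.011, -0.255]
ft_force: [0.1, -0.2, 1.2]
grip_width: 0.0514
grasp_force: 0.0
12.3 [ 0.5904 -0.0734  0.233 ] [[-0.866, 0.087, -0.492], [0.075, 0.996, 0.043], [0.494, 0.0, -0.869]] [-0.118  0.849  0.714  1.953 -0.015 -0.027] F [ 0.1 -0.2  1.2] w 0.0514 0.0
lid [540. 231.  36.] rack [-56. 225.] body [587. 225.  44.] head -7.5
lid [591. 147.  92.] rack [  2. 145.] body [574.  79.  43.] head -104.1
lid [527.  83.  36.] rack [-57.  77.] body [574.  79.  43.] head -5.8
lid [519.  13.  33.] rack [-59.   6.] body [566.  13.  43.] head 0.5
lid [ 555. -215.   92.] rack [  -4. -218.] body [548. -62. 592.] head 92.8
bottle1_mid side 0.93 [ 0.565 -0.069  0.053] [373. 264.]
```

```bash
python3 - <<'E'
from h import *
grasp((.549,.003,.10),-1.7,45)
E
```

```text
ROW [-0.0976, 0.0967, -0.1091] [-0.0385, -0.6551, 0.0241] rows>= 10.5
```

```bash
python3 -m jog '[-0.03,0.035,0,-0.038,-0.655,0.024,-0.06,0.07,0,-0.038,-0.655,0.024,-0.09,0.097,0,-0.038,-0.655,0.024,-0.098,0.097,-0.03,-0.038,-0.655,0.024,-0.098,0.097,-0.07,-0.038,-0.655,0.024,-0.098,0.097,-0.109,-0.038,-0.655,0.024,-0.098,0.097,-0.109,-0.038,-0.655,0.024,-0.098,0.097,-0.109,-0.038,-0.655,0.024,-0.098,0.097,-0.109,-0.038,-0.655,0.024,-0.098,0.097,-0.109,-0.038,-0.655,0.024]' 0.3
python3 -m jog '[0,0,0,0,-0.02,0,0,0,0,0,-0.02,0]'
python3 - <<'E'
from h import *
st()
_,_,T=snap("wrist"); look("wrist",T,["bottle2_mid"],mx=6); look("wrist",T,["bottle2_mid"],"find_in",mx=6)
fallen()
grasp((.549,.003,.031),-1.7,45)
E
```

```text
clock: 13.28
eef_pos: [0.5083, 0.0044, 0.1365]
tool_rot: [0.02, 0.968, -0.002, 0.252]
ft_force: [0.7, -0.6, -0.9]
grip_width: 0.0556
grasp_force: 0.0
clock: 13.45
eef_pos: [0.5056, 0.0043, 0.1343]
tool_rot: [0.02, 0.964, -0.002, 0.267]
ft_force: [-0.7, -0.2, -0.5]
grip_width: 0.0556
grasp_force: 0.0
13.45 [0.5056 0.0043 0.1343] [[-0.857, 0.04, 0.514], [0.039, 0.999, -0.014], [-0.514, 0.008, -0.858]] [ 0.02   0.185 -0.733  0.112 -0.024  0.055] F [-0.7 -0.2 -0.5] w 0.0556 0.0
bottle2_mid wrist 0.97 [0.55  0.004 0.021] [320. 238.] 
bottle2_mid wrist 0.67 [0.536 0.004 0.037] [318. 244.] 
lid [541. 231.  35.] rack [-55. 225.] body [587. 225.  43.] head -6.7
lid [591. 147.  92.] rack [  2. 146.] body [574.  78.  43.] head -104.0
lid [527.  82.  37.] rack [-56.  76.] body [574.  78.  43.] head -4.7
lid [566. -69.  92.] rack [ -5. -72.] body [566.   3.  43.] head 90.5
lid [ 509. -145.   36.] rack [ -56. -152.] body [ 556. -147.   43.] head -3.0
lid [ 555. -216.   92.] rack [  -3. -219.] body [ 556. -147.   43.] head 89.8
ROW [-0.0008, -0.0003, -0.0862] [-0.0082, -0.119, 0.0049] rows>= 1.9
```

D stands upright at rack (-5,-72) mm. C is centred; descending onto it.

```bash
python3 -m jog '[0,0,-0.03,-0.008,-0.119,0.005,0,0,-0.06,-0.008,-0.119,0.005,0,0,-0.086,-0.008,-0.119,0.005,0,0,-0.086,-0.008,-0.119,0.005,0,0,-0.086,-0.008,-0.119,0.005]' 0.3
python3 -m jog '[0,0,0,0,0,0,0,0,0,0,0,0,0,0,0,0,0,0,0,0,0,0,0,0]' -1
python3 -m jog '[0,0,0.03,0,0,0,0,0,0.07,0,0,0,0,0,0.11,0,0,0]'
python3 - <<'E'
from h import *
st()
grasp((*world(-.010,0.0),.075),-3,118)
grasp((*world(-.010,0.0),.13),-3,118)
E
```

```text
clock: 14.07
eef_pos: [0.508, 0.0043, 0.0643]
tool_rot: [0.014, 0.925, -0.006, 0.379]
ft_force: [-0.4, 0.3, -1.1]
grip_width: 0.0557
grasp_force: 0.0
clock: 14.4
eef_pos: [0.5125, 0.0044, 0.0713]
tool_rot: [0.014, 0.923, -0.005, 0.385]
ft_force: [0.7, -0.1, -1.0]
grip_width: 0.0374
grasp_force: 63.4
clock: 14.65
eef_pos: [0.51, 0.0043, 0.1582]
tool_rot: [0.014, 0.924, -0.005, 0.382]
ft_force: [2.1, 0.4, -0.6]
grip_width: 0.0372
grasp_force: 63.5
14.65 [0.51   0.0043 0.1582] [[-0.708, 0.03, 0.705], [0.021, 1.0, -0.021], [-0.706, 0.0, -0.708]] [ 0.026  0.148 -0.899 -0.259 -0.039  0.04 ] F [ 2.1  0.4 -0.6] w 0.0372 63.5
ROW [0.1029, -0.0035, -0.0445] [0.0259, 0.6356, -0.0097] rows>= 10.2
ROW [0.1029, -0.0035, 0.0242] [0.0259, 0.6356, -0.0097] rows>= 10.2
```

```bash
python3 -m jog '[0.02,-0.001,0.024,0.026,0.64,-0.01,0.03,-0.001,0.024,0.026,0.64,-0.01,0.04,-0.002,0.024,0.026,0.64,-0.01,0.05,-0.002,0.024,0.026,0.64,-0.01,0.06,-0.003,0.024,0.026,0.64,-0.01,0.07,-0.003,0.024,0.026,0.64,-0.01,0.08,-0.003,0.024,0.026,0.64,-0.01,0.09,-0.003,0.024,0.026,0.64,-0.01,0.1,-0.003,0.024,0.026,0.64,-0.01,0.103,-0.003,0.01,0.026,0.64,-0.01]'
python3 - <<'E'
from h import *
st()
grasp((*world(-.010,0.0),.066),-3,120)
E
```

```text
clock: 15.48
eef_pos: [0.596, 0.0019, 0.1709]
tool_rot: [0.025, 0.988, 0.005, -0.155]
ft_force: [0.8, -0.1, 0.2]
grip_width: 0.0372
grasp_force: 63.5
15.48 [0.596  0.0019 0.1709] [[-0.95, 0.05, -0.307], [0.047, 0.999, 0.017], [0.307, 0.002, -0.952]] [-0.003  0.723  0.382  1.542  0.016  0.044] F [ 0.8 -0.1  0.2] w 0.0372 63.5
ROW [-0.0026, -0.0006, -0.0728] [0.0044, 0.1056, -0.0011] rows>= 1.7
```

```bash
python3 -m jog '[-0.003,-0.001,-0.02,0.004,0.106,-0.001,-0.003,-0.001,-0.045,0.004,0.106,-0.001,-0.003,-0.001,-0.073,0.004,0.106,-0.001,-0.003,-0.001,-0.073,0.004,0.106,-0.001,-0.003,-0.001,-0.073,0.004,0.106,-0.001]'
python3 - <<'E'
from h import *
st()
grasp((*world(-.010,0.0),.054),-3,120)
E
```

```text
clock: 15.9
eef_pos: [0.5906, 0.0011, 0.1071]
tool_rot: [0.025, 0.965, 0.006, -0.262]
ft_force: [0.3, 0.8, -0.1]
grip_width: 0.0375
grasp_force: 64.2
15.9 [0.5906 0.0011 0.1071] [[-0.862, 0.052, -0.505], [0.045, 0.999, 0.025], [0.506, -0.001, -0.863]] [-0.007  0.926  0.531  1.705  0.022  0.04 ] F [ 0.3  0.8 -0.1] w 0.0375 64.2
ROW [0.0041, 0.0004, -0.008] [0.0005, -0.0033, -0.0003] rows>= 0.2
```

```bash
python3 -m jog '[0.003,0,-0.003,0,0,0,0.004,0,-0.005,0,0,0,0.004,0,-0.007,0,0,0,0.004,0,-0.007,0,0,0]'
python3 -c "
from h import *
st()"
```

```text
clock: 16.23
eef_pos: [0.594, 0.0012, 0.1027]
tool_rot: [0.025, 0.965, 0.006, -0.261]
ft_force: [0.3, -0.1, -0.6]
grip_width: 0.0374
grasp_force: 64.2
16.23 [0.594  0.0012 0.1027] [[-0.863, 0.052, -0.503], [0.045, 0.999, 0.025], [0.503, -0.001, -0.864]] [-0.006  0.935  0.539  1.702  0.022  0.04 ] F [ 0.3 -0.1 -0.6] w 0.0374 64.2
```

```bash
python3 -m jog '[0,0,-0.003,0,0,0,0,0,-0.005,0,0,0,0,0,-0.006,0,0,0,0,0,-0.006,0,0,0]'
python3 -m jog '[0,0,0,0,0,0,0,0,0,0,0,0,0,0,0,0,0,0,0,0,0,0,0,0,0,0,0,0,0,0]' 0.2
python3 -m jog '[0,0,0.03,0,0,0,0,0,0.07,0,0,0,0,0,0.12,0,0,0,0,0,0.16,0,0,0]' 0.2
python3 - <<'E'
from h import *
st()
_,_,T=snap("side");look("side",T,["bottle1_mid"],mx=8)
grasp((.556,.080,.10),-6,45)
E
```

```text
clock: 16.57
eef_pos: [0.5942, 0.0011, 0.1006]
tool_rot: [0.025, 0.965, 0.006, -0.26]
ft_force: [0.7, -0.1, 14.2]
grip_width: 0.0369
grasp_force: 66.1
clock: 16.98
eef_pos: [0.5936, 0.0012, 0.096]
tool_rot: [0.025, 0.965, 0.006, -0.262]
ft_force: [-0.3, 0.0, -0.3]
grip_width: 0.0511
grasp_force: 0.0
clock: 17.32
eef_pos: [0.5935, 0.0011, 0.2262]
tool_rot: [0.025, 0.965, 0.006, -0.262]
ft_force: [1.1, -0.5, -0.6]
grip_width: 0.0513
grasp_force: 0.0
17.32 [0.5935 0.0011 0.2262] [[-0.861, 0.052, -0.505], [0.045, 0.999, 0.025], [0.506, -0.001, -0.863]] [-0.007  0.858  0.709  1.951  0.022  0.04 ] F [ 1.1 -0.5 -0.6] w 0.0513 0.0
bottle1_mid side 0.86 [ 0.566 -0.071  0.053] [374. 264.] 
bottle1_mid side 0.7 [ 0.674 -0.006  0.095] [382. 221.] 
ROW [-0.0966, 0.1035, -0.1158] [-0.0507, -0.6506, -0.0223] rows>= 10.5
```

```bash
python3 -m jog '[-0.03,0.035,0,-0.05,-0.65,-0.022,-0.06,0.07,0,-0.05,-0.65,-0.022,-0.09,0.103,0,-0.05,-0.65,-0.022,-0.097,0.103,-0.03,-0.05,-0.65,-0.022,-0.097,0.103,-0.07,-0.05,-0.65,-0.022,-0.097,0.103,-0.11,-0.05,-0.65,-0.022,-0.097,0.103,-0.115,-0.05,-0.65,-0.022,-0.097,0.103,-0.115,-0.05,-0.65,-0.022,-0.097,0.103,-0.115,-0.05,-0.65,-0.022,-0.097,0.103,-0.115,-0.05,-0.65,-0.022]' 0.3
python3 - <<'E'
from h import *
st()
_,_,T=snap("wrist"); look("wrist",T,["bottle2_mid"],mx=6)
fallen()
grasp((.556,.081,.032),-6,45)
E
```

```text
clock: 18.25
eef_pos: [0.5151, 0.0834, 0.1321]
tool_rot: [0.045, 0.963, -0.016, 0.265]
ft_force: [0.8, 0.7, 0.3]
grip_width: 0.0553
grasp_force: 0.0
18.25 [0.5151 0.0834 0.1321] [[-0.856, 0.095, 0.508], [0.078, 0.995, -0.054], [-0.511, -0.006, -0.859]] [ 0.237  0.227 -0.676  0.157 -0.173  0.285] F [0.8 0.7 0.3] w 0.0553 0.0
bottle2_mid wrist 0.8 [0.572 0.003 0.048] [179. 304.] 
lid [540. 231.  37.] rack [-56. 225.] body [587. 225.  44.] head -6.4
lid [591. 147.  92.] rack [  2. 146.] body [574.  78.  43.] head -104.1
lid [527.  77.  40.] rack [-56.  71.] body [574.  78.  43.] head 1.8
lid [575.   2.  93.] rack [-2.  0.] body [574.  78.  43.] head 90.5
lid [567. -69.  93.] rack [ -5. -72.] body [ 556. -147.   43.] head -98.0
lid [ 509. -144.   36.] rack [ -56. -152.] body [ 556. -147.   43.] head -3.2
lid [ 555. -215.   92.] rack [  -4. -218.] body [ 556. -147.   43.] head 89.8
ROW [0.0071, 0.0023, -0.0744] [-0.0086, -0.1309, -0.0048] rows>= 2.1
```

```bash
python3 -m jog '[0.004,0.002,-0.02,-0.009,-0.131,-0.005,0.007,0.002,-0.045,-0.009,-0.131,-0.005,0.007,0.002,-0.074,-0.009,-0.131,-0.005,0.007,0.002,-0.076,-0.009,-0.131,-0.005,0.007,0.002,-0.076,-0.009,-0.131,-0.005,0.007,0.002,-0.076,-0.009,-0.131,-0.005]' 0.3
python3 -m jog '[0,0,0,0,0,0,0,0,0,0,0,0,0,0,0,0,0,0,0,0,0,0,0,0]' -1
python3 -m jog '[0,0,0.03,0,0,0,0,0,0.07,0,0,0,0,0,0.11,0,0,0]'
python3 - <<'E'
from h import *
st()
grasp((*world(-.008,.074),.13),-5,120)
E
```

```text
clock: 18.9
eef_pos: [0.5226, 0.0852, 0.0693]
tool_rot: [0.049, 0.922, -0.02, 0.383]
ft_force: [-0.1, -0.0, 0.1]
grip_width: 0.0552
grasp_force: 0.0
clock: 19.23
eef_pos: [0.5232, 0.0854, 0.0729]
tool_rot: [0.049, 0.92, -0.019, 0.387]
ft_force: [-0.3, -0.1, 1.4]
grip_width: 0.0372
grasp_force: 61.4
clock: 19.48
eef_pos: [0.5209, 0.0849, 0.1596]
tool_rot: [0.049, 0.922, -0.02, 0.385]
ft_force: [1.5, 1.4, -0.4]
grip_width: 0.0372
grasp_force: 61.7
19.48 [0.5209 0.0849 0.1596] [[-0.699, 0.105, 0.707], [0.075, 0.994, -0.075], [-0.711, 0.001, -0.703]] [ 0.278  0.186 -0.835 -0.204 -0.269  0.277] F [ 1.5  1.4 -0.4] w 0.0372 61.7
ROW [0.1013, -0.0135, 0.0214] [0.063, 0.6542, 0.008] rows>= 10.5
```

```bash
python3 -m jog '[0.02,-0.003,0.024,0.063,0.654,0.008,0.03,-0.004,0.024,0.063,0.654,0.008,0.04,-0.006,0.024,0.063,0.654,0.008,0.05,-0.007,0.024,0.063,0.654,0.008,0.06,-0.008,0.024,0.063,0.654,0.008,0.07,-0.009,0.024,0.063,0.654,0.008,0.08,-0.01,0.024,0.063,0.654,0.008,0.09,-0.012,0.024,0.063,0.654,0.008,0.1,-0.013,0.024,0.063,0.654,0.008,0.101,-0.0135,0.01,0.063,0.654,0.008]'
python3 - <<'E'
from h import *
st()
grasp((*world(-.008,0.074),.066),-5,120)
E
```

```text
clock: 20.32
eef_pos: [0.6054, 0.0742, 0.1718]
tool_rot: [0.045, 0.985, 0.008, -0.167]
ft_force: [1.0, -0.5, -0.5]
grip_width: 0.0368
grasp_force: 61.6
20.32 [0.6054 0.0742 0.1718] [[-0.94, 0.091, -0.328], [0.086, 0.996, 0.031], [0.329, 0.001, -0.944]] [0.098 0.765 0.458 1.593 0.063 0.179] F [ 1.  -0.5 -0.5] w 0.0368 61.6
ROW [-0.0043, -0.0002, -0.0739] [0.008, 0.0939, 0.0019] rows>= 1.5
```

```bash
python3 -m jog '[-0.004,0,-0.02,0.008,0.094,0.002,-0.004,0,-0.045,0.008,0.094,0.002,-0.004,0,-0.075,0.008,0.094,0.002,-0.002,0,-0.083,0.008,0.094,0.002,-0.002,0,-0.083,0.008,0.094,0.002]'
python3 -m jog '[0,0,-0.003,0,0,0,0,0,-0.006,0,0,0,0,0,-0.008,0,0,0,0,0,-0.008,0,0,0]'
python3 - <<'E'
from h import *
st()
grasp((*world(-.008,0.074),.054),-5,120)
E
```

```text
clock: 20.73
eef_pos: [0.6003, 0.0741, 0.0995]
tool_rot: [0.042, 0.964, 0.01, -0.262]
ft_force: [-0.3, 0.1, -0.6]
grip_width: 0.0369
grasp_force: 61.8
clock: 21.07
eef_pos: [0.6019, 0.0745, 0.0975]
tool_rot: [0.042, 0.965, 0.011, -0.258]
ft_force: [0.7, -0.6, 3.3]
grip_width: 0.0368
grasp_force: 62.4
21.07 [0.6019 0.0745 0.0975] [[-0.863, 0.086, -0.498], [0.075, 0.996, 0.042], [0.5, -0.001, -0.866]] [0.09  0.959 0.577 1.705 0.087 0.153] F [ 0.7 -0.6  3.3] w 0.0368 62.4
ROW [0.0001, -0.0006, 0.004] [0.0005, 0.0002, -0.0007] rows>= 0.1
```

In contact. Releasing, then on to bottle E.

```bash
python3 -m jog '[0,0,0,0,0,0,0,0,0,0,0,0,0,0,0,0,0,0,0,0,0,0,0,0,0,0,0,0,0,0]' 0.2
python3 -m jog '[0,0,0.03,0,0,0,0,0,0.07,0,0,0,0,0,0.12,0,0,0,0,0,0.16,0,0,0]' 0.2
python3 - <<'E'
from h import *
st()
_,_,T=snap("side");look("side",T,["bottle1_mid"],mx=8)
grasp((.539,-.146,.18),-4,60)
E
```

```text
clock: 21.48
eef_pos: [0.6011, 0.0744, 0.0945]
tool_rot: [0.042, 0.965, 0.01, -0.26]
ft_force: [0.2, -0.5, -0.0]
grip_width: 0.0512
grasp_force: 0.0
clock: 21.82
eef_pos: [0.6009, 0.0744, 0.2245]
tool_rot: [0.042, 0.964, 0.01, -0.261]
ft_force: [0.6, -0.8, 0.9]
grip_width: 0.0516
grasp_force: 0.0
21.82 [0.6009 0.0744 0.2245] [[-0.861, 0.086, -0.502], [0.075, 0.996, 0.042], [0.504, -0.002, -0.864]] [0.09  0.883 0.754 1.964 0.087 0.153] F [ 0.6 -0.8  0.9] w 0.0516 0.0
bottle1_mid side 0.91 [ 0.567 -0.071  0.049] [374. 265.] 
ROW [-0.1134, -0.2734, -0.0032] [-0.0406, -0.5186, 0.0073] rows>= 8.3
```

```bash
python3 -m jog '[-0.03,-0.05,0,-0.041,-0.519,0.007,-0.06,-0.1,0,-0.041,-0.519,0.007,-0.09,-0.14,0,-0.041,-0.519,0.007,-0.113,-0.18,-0.003,-0.041,-0.519,0.007,-0.113,-0.23,-0.003,-0.041,-0.519,0.007,-0.113,-0.273,-0.003,-0.041,-0.519,0.007,-0.113,-0.273,-0.003,-0.041,-0.519,0.007,-0.113,-0.273,-0.03,-0.041,-0.519,0.007,-0.113,-0.273,-0.06,-0.041,-0.519,0.007,-0.113,-0.273,-0.08,-0.041,-0.519,0.007]' 0.3
python3 - <<'E'
from h import *
st()
_,_,T=snap("wrist"); look("wrist",T,["bottle2_mid"],mx=6)
fallen()
grasp((.539,-.146,.032),-4,45)
E
```

```text
clock: 22.75
eef_pos: [0.5099, -0.1448, 0.1596]
tool_rot: [0.036, 0.966, -0.011, 0.257]
ft_force: [0.0, 0.0, -0.0]
grip_width: 0.0553
grasp_force: 0.0
22.75 [ 0.5099 -0.1448  0.1596] [[-0.865, 0.074, 0.496], [0.063, 0.997, -0.039], [-0.498, -0.002, -0.867]] [-0.331  0.188 -0.619  0.257  0.125 -0.225] F [ 0.  0. -0.] w 0.0553 0.0
bottle2_mid wrist 0.84 [0.575 0.    0.046] [579. 254.] 
lid [540. 230.  36.] rack [-56. 225.] body [587. 225.  44.] head -6.3
lid [591. 147.  93.] rack [  2. 146.] body [587. 225.  44.] head 93.2
lid [574.  78.  93.] rack [-9. 76.] body [587. 225.  44.] head 85.1
lid [575.   2.  93.] rack [-2.  0.] body [ 556. -147.   43.] head -97.1
lid [567. -69.  92.] rack [ -4. -72.] body [ 556. -147.   43.] head -97.5
lid [ 555. -215.   92.] rack [  -3. -218.] body [ 556. -147.   43.] head 89.2
ROW [-0.0072, -0.0004, -0.1062] [-0.0105, -0.1403, 0.0015] rows>= 2.3
```

```bash
python3 -m jog '[-0.004,0,-0.03,-0.01,-0.14,0.001,-0.007,0,-0.06,-0.01,-0.14,0.001,-0.007,0,-0.09,-0.01,-0.14,0.001,-0.007,0,-0.108,-0.01,-0.14,0.001,-0.007,0,-0.108,-0.01,-0.14,0.001,-0.007,0,-0.108,-0.01,-0.14,0.001]' 0.3
python3 -m jog '[0,0,0,0,0,0,0,0,0,0,0,0,0,0,0,0,0,0,0,0,0,0,0,0]' -1
python3 -m jog '[0,0,0.03,0,0,0,0,0,0.07,0,0,0,0,0,0.11,0,0,0]'
python3 - <<'E'
from h import *
st()
grasp((*world(-.010,-.150),.13),-4,120)
E
```

```text
clock: 23.4
eef_pos: [0.505, -0.1437, 0.0693]
tool_rot: [0.033, 0.923, -0.013, 0.384]
ft_force: [-0.8, -0.5, -0.4]
grip_width: 0.0559
grasp_force: 0.0
clock: 23.73
eef_pos: [0.507, -0.1445, 0.0741]
tool_rot: [0.032, 0.921, -0.015, 0.388]
ft_force: [0.8, 0.2, -0.6]
grip_width: 0.037
grasp_force: 62.8
clock: 23.98
eef_pos: [0.5046, -0.1437, 0.1607]
tool_rot: [0.032, 0.922, -0.014, 0.385]
ft_force: [0.8, -0.4, -1.0]
grip_width: 0.0375
grasp_force: 62.9
23.98 [ 0.5046 -0.1437  0.1607] [[-0.701, 0.071, 0.71], [0.049, 0.998, -0.051], [-0.712, -0.001, -0.702]] [-0.37   0.174 -0.853 -0.225  0.211 -0.214] F [ 0.8 -0.4 -1. ] w 0.0375 62.9
ROW [0.0962, -0.006, 0.0199] [0.0464, 0.6561, 0.0002] rows>= 10.5
```

```bash
python3 -m jog '[0.02,-0.001,0.022,0.046,0.656,0,0.03,-0.002,0.022,0.046,0.656,0,0.04,-0.003,0.022,0.046,0.656,0,0.05,-0.003,0.022,0.046,0.656,0,0.06,-0.004,0.022,0.046,0.656,0,0.07,-0.005,0.022,0.046,0.656,0,0.08,-0.005,0.022,0.046,0.656,0,0.09,-0.006,0.022,0.046,0.656,0,0.096,-0.006,0.022,0.046,0.656,0,0.096,-0.006,0.01,0.046,0.656,0]'
python3 - <<'E'
from h import *
st()
grasp((*world(-.009,-.150),.066),-4,120)
E
```

```text
clock: 24.82
eef_pos: [0.5846, -0.149, 0.1728]
tool_rot: [0.034, 0.986, 0.004, -0.162]
ft_force: [1.8, -0.8, -0.6]
grip_width: 0.0373
grasp_force: 62.8
24.82 [ 0.5846 -0.149   0.1728] [[-0.945, 0.069, -0.319], [0.066, 0.998, 0.019], [0.319, -0.003, -0.948]] [-0.229  0.744  0.422  1.57  -0.053 -0.151] F [ 1.8 -0.8 -0.6] w 0.0373 62.8
ROW [-0.0027, 0.0005, -0.0751] [0.0082, 0.099, -0.0006] rows>= 1.6
```

```bash
python3 -m jog '[-0.002,0,-0.02,0.008,0.099,0,-0.002,0,-0.045,0.008,0.099,0,-0.002,0,-0.075,0.008,0.099,0,-0.001,0,-0.083,0.008,0.099,0,-0.001,0,-0.083,0.008,0.099,0]'
python3 -m jog '[0,0,-0.003,0,0,0,0,0,-0.006,0,0,0,0,0,-0.008,0,0,0,0,0,-0.008,0,0,0]'
python3 - <<'E'
from h import *
st()
grasp((*world(-.009,-.150),.054),-4,120)
E
```

```text
clock: 25.23
eef_pos: [0.5804, -0.1485, 0.0999]
tool_rot: [0.033, 0.964, 0.01, -0.262]
ft_force: [0.5, -0.0, -0.1]
grip_width: 0.037
grasp_force: 62.9
clock: 25.57
eef_pos: [0.5816, -0.149, 0.0973]
tool_rot: [0.034, 0.965, 0.009, -0.259]
ft_force: [-0.2, 0.5, -1.1]
grip_width: 0.037
grasp_force: 62.9
25.57 [ 0.5816 -0.149   0.0973] [[-0.864, 0.07, -0.499], [0.06, 0.998, 0.035], [0.5, 0.001, -0.866]] [-0.222  0.947  0.551  1.694 -0.075 -0.132] F [-0.2  0.5 -1.1] w 0.037 62.9
ROW [0.0011, 0.0005, 0.0042] [-0.0004, -0.0002, -0.0001] rows>= 0.1
```

```bash
python3 -m jog '[0,0,-0.002,0,0,0,0,0,-0.004,0,0,0,0,0,-0.006,0,0,0,0,0,-0.006,0,0,0]'
python3 -m jog '[0,0,0,0,0,0,0,0,0,0,0,0,0,0,0,0,0,0,0,0,0,0,0,0,0,0,0,0,0,0]' 0.2
python3 -m jog '[0,0,0.03,0,0,0,0,0,0.07,0,0,0,0,0,0.12,0,0,0,0,0,0.16,0,0,0]' 0.2
python3 - <<'E'
from h import *
st()
_,_,T=snap("side");look("side",T,["bottle1_mid"],mx=8)
grasp((.57,.228,.18),-6.5,60)
E
```

```text
clock: 25.9
eef_pos: [0.5817, -0.1489, 0.0947]
tool_rot: [0.033, 0.965, 0.009, -0.259]
ft_force: [0.8, -0.1, 13.0]
grip_width: 0.0373
grasp_force: 64.7
clock: 26.32
eef_pos: [0.5809, -0.1488, 0.0901]
tool_rot: [0.033, 0.965, 0.01, -0.261]
ft_force: [0.4, 0.3, -0.0]
grip_width: 0.0512
grasp_force: 0.0
clock: 26.65
eef_pos: [0.5809, -0.1488, 0.2204]
tool_rot: [0.033, 0.965, 0.01, -0.261]
ft_force: [0.1, -0.6, -0.0]
grip_width: 0.0512
grasp_force: 0.0
26.65 [ 0.5809 -0.1488  0.2204] [[-0.862, 0.069, -0.502], [0.059, 0.998, 0.036], [0.504, 0.001, -0.864]] [-0.222  0.87   0.718  1.942 -0.075 -0.132] F [ 0.1 -0.6 -0. ] w 0.0512 0.0
bottle1_mid side 0.77 [ 0.565 -0.07   0.051] [374. 265.] 
ROW [-0.0494, 0.4755, 0.0021] [-0.0472, -0.5182, -0.0198] rows>= 9.2
```

```bash
python3 -m jog '[-0.02,0.05,0.005,-0.047,-0.518,-0.02,-0.04,0.1,0.01,-0.047,-0.518,-0.02,-0.049,0.15,0.01,-0.047,-0.518,-0.02,-0.049,0.2,0.01,-0.047,-0.518,-0.02,-0.049,0.25,0.01,-0.047,-0.518,-0.02,-0.049,0.3,0.01,-0.047,-0.518,-0.02,-0.049,0.35,0.01,-0.047,-0.518,-0.02,-0.049,0.4,0.01,-0.047,-0.518,-0.02,-0.049,0.45,0.01,-0.047,-0.518,-0.02,-0.049,0.475,0.002,-0.047,-0.518,-0.02]' 0.3
python3 - <<'E'
from h import *
st()
_,_,T=snap("wrist"); look("wrist",T,["bottle2_mid"],mx=6)
fallen()
grasp((.570,.228,.12),-6.5,45)
E
```

```text
clock: 27.58
eef_pos: [0.5389, 0.2344, 0.2199]
tool_rot: [0.052, 0.965, -0.012, 0.255]
ft_force: [0.1, 0.2, 0.4]
grip_width: 0.0553
grasp_force: 0.0
27.58 [0.5389 0.2344 0.2199] [[-0.865, 0.107, 0.491], [0.095, 0.994, -0.05], [-0.493, 0.003, -0.87]] [ 0.524  0.239 -0.338  0.562 -0.293  0.568] F [0.1 0.2 0.4] w 0.0553 0.0
lid [535. 232.  36.] rack [-61. 226.] body [494. 242. 372.] head 165.8
lid [591. 147.  93.] rack [  2. 145.] body [597. 217.  44.] head 85.1
lid [574.  78.  93.] rack [-10.  75.] body [597. 217.  44.] head 80.5
lid [575.   2.  93.] rack [-2.  0.] body [597. 217.  44.] head 84.1
lid [567. -69.  92.] rack [ -4. -72.] body [597. 217.  44.] head 83.9
lid [ 554. -145.   93.] rack [ -11. -148.] body [597. 217.  44.] head 83.1
lid [ 555. -215.   93.] rack [  -3. -218.] body [597. 217.  44.] head 84.5
ROW [-0.0105, -0.001, -0.076] [-0.0151, -0.1364, -0.0029] rows>= 2.2
```

```bash
python3 -m jog '[-0.005,-0.001,-0.04,-0.015,-0.136,-0.003,-0.01,-0.001,-0.076,-0.015,-0.136,-0.003,-0.01,-0.001,-0.076,-0.015,-0.136,-0.003,-0.01,-0.001,-0.076,-0.015,-0.136,-0.003]' 0.3
python3 - <<'E'
from h import *
st()
_,_,T=snap("wrist","w5.png"); look("wrist",T,["bottle2_mid"],mx=6)
grasp((.570,.227,.033),-6.5,45)
E
```

```text
clock: 28.07
eef_pos: [0.5295, 0.2264, 0.1533]
tool_rot: [0.054, 0.923, -0.025, 0.38]
ft_force: [-1.9, -0.4, -0.4]
grip_width: 0.0553
grasp_force: 0.0
28.07 [0.5295 0.2264 0.1533] [[-0.706, 0.118, 0.698], [0.081, 0.993, -0.087], [-0.704, -0.005, -0.71]] [ 0.59   0.303 -0.644 -0.019 -0.479  0.544] F [-1.9 -0.4 -0.4] w 0.0553 0.0
ROW [0.0001, 0.0042, -0.1065] [0.0007, -0.002, 0.0027] rows>= 2.0
```

View pics/w5.png

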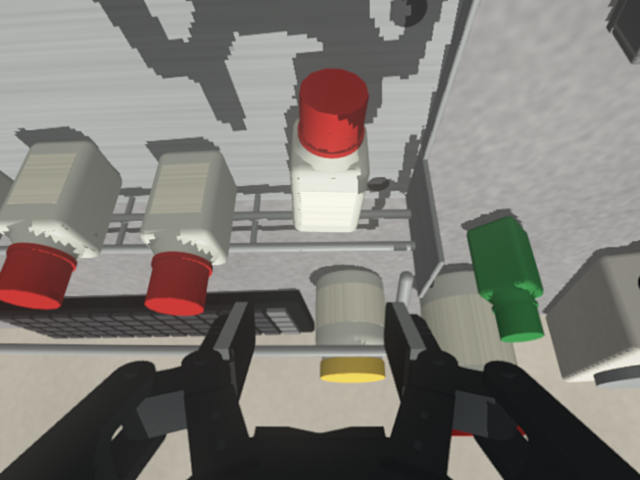

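Bottle A (lid (333,110), body (328,190)) is the last one lying. It is slightly right of the finger midline, which matches the +3 mm y correction. Picking it.

```bash
python3 -m jog '[0,0.004,-0.03,0,-0.002,0.002,0,0.004,-0.06,0,-0.002,0.002,0,0.004,-0.09,0,-0.002,0.002,0,0.004,-0.107,0,-0.002,0.002,0,0.004,-0.107,0,-0.002,0.002]' 0.3
python3 -m jog '[0,0,0,0,0,0,0,0,0,0,0,0,0,0,0,0,0,0,0,0,0,0,0,0]' -1
python3 -m jog '[0,0,0.03,0,0,0,0,0,0.07,0,0,0,0,0,0.11,0,0,0]'
python3 - <<'E'
from h import *
st()
grasp((*world(-.012,.216),.13),-4.75,118)
E
```

```text
clock: 28.58
eef_pos: [0.534, 0.2321, 0.0713]
tool_rot: [0.053, 0.922, -0.022, 0.383]
ft_force: [-0.5, -0.3, -0.7]
grip_width: 0.0558
grasp_force: 0.0
clock: 28.92
eef_pos: [0.5349, 0.234, 0.0755]
tool_rot: [0.053, 0.921, -0.02, 0.386]
ft_force: [0.2, 0.9, -0.6]
grip_width: 0.0371
grasp_force: 62.1
clock: 29.17
eef_pos: [0.5332, 0.2331, 0.1623]
tool_rot: [0.053, 0.922, -0.021, 0.384]
ft_force: [0.3, 0.4, 0.5]
grip_width: 0.0373
grasp_force: 62.1
29.17 [0.5332 0.2331 0.1623] [[-0.7, 0.113, 0.705], [0.081, 0.994, -0.079], [-0.709, 0.002, -0.705]] [ 0.596  0.295 -0.628 -0.005 -0.479  0.545] F [0.3 0.4 0.5] w 0.0373 62.1
ROW [0.0937, -0.0212, 0.0191] [0.0618, 0.6358, 0.0137] rows>= 10.2
```

```bash
python3 -m jog '[0.02,-0.004,0.022,0.062,0.636,0.014,0.03,-0.006,0.022,0.062,0.636,0.014,0.04,-0.008,0.022,0.062,0.636,0.014,0.05,-0.01,0.022,0.062,0.636,0.014,0.06,-0.013,0.022,0.062,0.636,0.014,0.07,-0.016,0.022,0.062,0.636,0.014,0.08,-0.018,0.022,0.062,0.636,0.014,0.09,-0.02,0.022,0.062,0.636,0.014,0.094,-0.021,0.022,0.062,0.636,0.014,0.094,-0.021,0.01,0.062,0.636,0.014]'
python3 - <<'E'
from h import *
st()
grasp((*world(-.012,.216),.07),-4.75,118)
E
```

```text
clock: 30.0
eef_pos: [0.6112, 0.2167, 0.1741]
tool_rot: [0.042, 0.978, 0.01, -0.203]
ft_force: [2.0, 0.5, -0.5]
grip_width: 0.0372
grasp_force: 62.2
30.0 [0.6112 0.2167 0.1741] [[-0.914, 0.086, -0.397], [0.078, 0.996, 0.038], [0.399, 0.003, -0.917]] [0.288 0.897 0.701 1.758 0.149 0.344] F [ 2.   0.5 -0.5] w 0.0372 62.2
ROW [-0.0038, -0.0006, -0.0706] [0.0016, 0.0393, 0.0019] rows>= 1.4
```

```bash
python3 -m jog '[-0.003,0,-0.02,0.002,0.045,0.002,-0.004,0,-0.045,0.002,0.05,0.002,-0.004,0,-0.075,0.002,0.05,0.002,-0.004,0,-0.085,0.002,0.05,0.002,-0.004,0,-0.085,0.002,0.05,0.002]'
python3 -m jog '[0,0,-0.003,0,0,0,0,0,-0.006,0,0,0,0,0,-0.008,0,0,0,0,0,-0.008,0,0,0]'
python3 - <<'E'
from h import *
st()
grasp((*world(-.012,.216),.05),-4.75,120)
E
```

```text
clock: 30.42
eef_pos: [0.606, 0.2164, 0.1016]
tool_rot: [0.04, 0.966, 0.008, -0.254]
ft_force: [0.8, 1.2, -0.3]
grip_width: 0.0368
grasp_force: 62.5
clock: 30.75
eef_pos: [0.6064, 0.2168, 0.1005]
tool_rot: [0.04, 0.967, 0.009, -0.252]
ft_force: [-0.8, -2.4, 13.1]
grip_width: 0.0368
grasp_force: 64.0
30.75 [0.6064 0.2168 0.1005] [[-0.87, 0.082, -0.486], [0.073, 0.997, 0.037], [0.488, -0.003, -0.873]] [0.282 1.016 0.714 1.751 0.172 0.322] F [-0.8 -2.4 13.1] w 0.0368 64.0
ROW [0.0043, -0.001, -0.0047] [0.0021, 0.0069, -0.0007] rows>= 0.1
```

```bash
python3 -m jog '[0.001,0,0,0,0,0,0.001,0,0,0,0,0,0.001,0,0,0,0,0,0.001,0,0,0,0,0,0.001,0,0,0,0,0]' 0.2
python3 -m jog '[0,0,0.03,0,0,0,0,0,0.07,0,0,0,0,0,0.12,0,0,0,0,0,0.16,0,0,0]' 0.2
python3 - <<'E'
from h import *
st()
_,_,T=snap("side","s3.png",(230,170,490,350),3);look("side",T,["bottle1_mid"],mx=8)
Rt=tool(-4.75); p=world(.028+.072*np.cos(.24),.037);print(p)
go((p[0],p[1],.2),Rt)
E
```

```text
clock: 31.17
eef_pos: [0.6068, 0.2159, 0.0958]
tool_rot: [0.04, 0.967, 0.008, -0.253]
ft_force: [0.3, -5.1, 3.3]
grip_width: 0.0509
grasp_force: 0.0
clock: 31.5
eef_pos: [0.6064, 0.2175, 0.225]
tool_rot: [0.04, 0.966, 0.009, -0.254]
ft_force: [0.4, 1.3, 0.9]
grip_width: 0.0511
grasp_force: 0.0
31.5 [0.6064 0.2175 0.225 ] [[-0.868, 0.081, -0.49], [0.072, 0.997, 0.037], [0.491, -0.003, -0.871]] [0.283 0.964 0.927 2.02  0.173 0.322] F [0.4 1.3 0.9] w 0.0511 0.0
bottle1_mid side 0.95 [ 0.564 -0.069  0.052] [373. 264.] 
[0.67766666 0.03075324]
ROW [0.0869, -0.2341, -0.0375] [-0.2129, -0.1799, -0.7682] rows>= 13.1
```

View pics/s3.png

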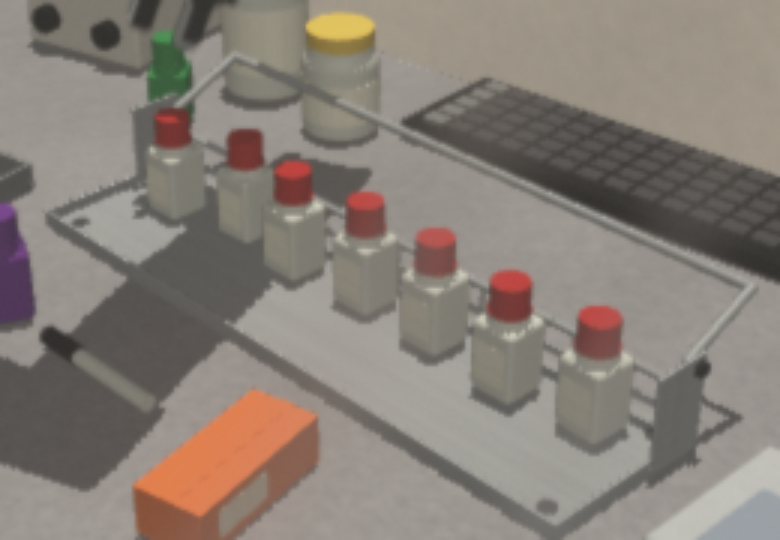

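All seven white bottles stand: lids at (173,127), (245,148), (293,183), (365,213), (435,250), (510,293), (598,331). The bar is still behind the fence. Next I move above the bar.

```bash
python3 -m jog '[0,-0.05,0.02,-0.213,-0.18,-0.768,0.02,-0.1,0.02,-0.213,-0.18,-0.768,0.04,-0.15,0.02,-0.213,-0.18,-0.768,0.06,-0.2,0.01,-0.213,-0.18,-0.768,0.087,-0.234,0,-0.213,-0.18,-0.768,0.087,-0.234,0,-0.213,-0.18,-0.768,0.087,-0.234,0,-0.213,-0.18,-0.768,0.087,-0.234,0,-0.213,-0.18,-0.768,0.087,-0.234,0,-0.213,-0.18,-0.768,0.087,-0.234,0,-0.213,-0.18,-0.768]' 0.6
python3 - <<'E'
from h import *
st()
fallen()
go((.678,.031,.18),tool(-4.75))
E
```

```text
clock: 32.43
eef_pos: [0.6762, 0.0296, 0.222]
tool_rot: [0.604, 0.794, 0.004, -0.07]
ft_force: [0.1, 0.1, 0.1]
grip_width: 0.0683
grasp_force: 0.0
32.43 [0.6762 0.0296 0.222 ] [[-0.26, 0.96, -0.107], [0.958, 0.27, 0.091], [0.116, -0.079, -0.99]] [0.012 0.719 0.544 1.502 0.093 1.308] F [0.1 0.1 0.1] w 0.0683 0.0
lid [579. 227.  93.] rack [-17. 225.] body [669.  48. 602.] head -63.2
lid [591. 147.  93.] rack [  2. 146.] body [669.  48. 602.] head -51.8
lid [ 554. -145.   93.] rack [ -11. -148.] body [526.   9. 629.] head 100.2
lid [ 555. -215.   92.] rack [  -3. -218.] body [669. -31. 601.] head 58.4
ROW [0.0029, 0.0007, -0.0537] [-0.0542, -0.0441, -0.175] rows>= 3.0
```

A sits at rack x ≈ -17 mm, close to the bar's line, so I'll nudge it back a little with closed fingers before swinging the bar.

```bash
python3 - <<'E'
from h import *
for x,z in((-.08,.2),(-.08,.105),(-.043,.105)): print(world(x,.225)); go((*world(x,.225),z),tool(-4.75))
E
```

```text
[0.51592897 0.23285781]
ROW [-0.1997, 0.2531, -0.0287] [-0.0542, -0.0441, -0.175] rows>= 6.2
[0.51592897 0.23285781]
ROW [-0.1997, 0.2531, -0.1475] [-0.0542, -0.0441, -0.175] rows>= 6.8
[0.55280159 0.22979034]
ROW [-0.1536, 0.2492, -0.1475] [-0.0542, -0.0441, -0.175] rows>= 6.3
```

```bash
python3 -m jog '[-0.05,0.03,0,-0.054,-0.044,-0.175,-0.1,0.06,0,-0.054,-0.044,-0.175,-0.14,0.1,0,-0.054,-0.044,-0.175,-0.18,0.14,0,-0.054,-0.044,-0.175,-0.2,0.19,0,-0.054,-0.044,-0.175,-0.2,0.24,-0.02,-0.054,-0.044,-0.175,-0.2,0.253,-0.06,-0.054,-0.044,-0.175,-0.2,0.253,-0.1,-0.054,-0.044,-0.175,-0.2,0.253,-0.14,-0.054,-0.044,-0.175,-0.2,0.253,-0.148,-0.054,-0.044,-0.175]' -1
python3 - <<'E'
from h import *
st()
for x in (-.055,-.043): go((*world(x,.225),.105),tool(-4.75))
_,_,T=snap("side","s4.png",(230,150,390,270),4)
E
```

```text
clock: 33.32
eef_pos: [0.5121, 0.2318, 0.0989]
tool_rot: [0.731, 0.682, -0.006, -0.004]
ft_force: [-1.0, -0.0, -1.0]
grip_width: -0.0002
grasp_force: 0.0
33.32 [0.5121 0.2318 0.0989] [[0.07, 0.997, -0.013], [0.998, -0.07, -0.002], [-0.003, -0.013, -1.0]] [ 0.424  0.537 -0.122  0.925  0.003  2.064] F [-1. -0. -1.] w -0.0002 0.0
ROW [0.0359, -0.0013, 0.0076] [0.0012, -0.0068, -0.0066] rows>= 0.7
ROW [0.0508, -0.0025, 0.0076] [0.0012, -0.0068, -0.0066] rows>= 1.0
```

View pics/s4.png

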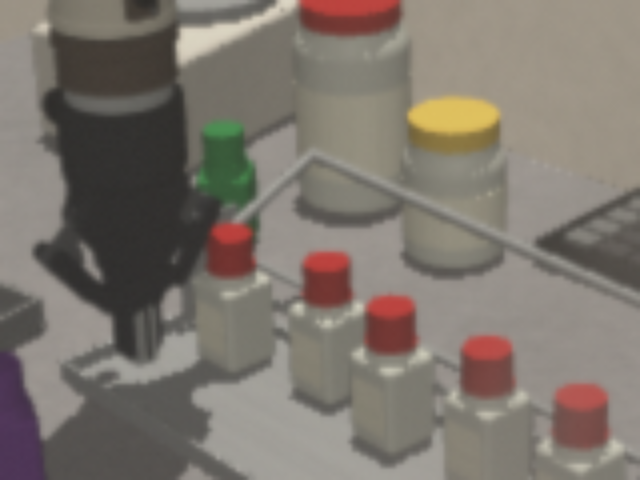

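The closed fingers stand in front of A and clear of it. Pushing slowly.

```bash
python3 -m jog '[0.012,0,0.008,0.001,-0.007,-0.007,0.022,-0.001,0.008,0.001,-0.007,-0.007,0.028,-0.001,0.008,0.001,-0.007,-0.007,0.032,-0.001,0.008,0.001,-0.007,-0.007,0.036,-0.002,0.008,0.001,-0.007,-0.007,0.039,-0.002,0.008,0.001,-0.007,-0.007,0.041,-0.002,0.008,0.001,-0.007,-0.007]'
python3 - <<'E'
from h import *
st();fallen()
print(rack(*bot.get_obs()["eef_pos"][:2]))
E
```

```text
clock: 33.95
eef_pos: [0.5497, 0.2302, 0.1119]
tool_rot: [0.738, 0.675, 0.006, 0.003]
ft_force: [-0.2, -0.1, 0.2]
grip_width: -0.0002
grasp_force: 0.0
33.95 [0.5497 0.2302 0.1119] [[0.089, 0.996, 0.012], [0.996, -0.089, 0.004], [0.005, 0.012, -1.0]] [ 3.970e-01  5.640e-01 -3.300e-02  9.610e-01 -1.000e-03  2.057e+00] F [-0.2 -0.1  0.2] w -0.0002 0.0
lid [601. 211.  94.] rack [  6. 211.] body [552. 189. 507.] head -155.3
lid [591. 147.  93.] rack [  2. 146.] body [552. 189. 507.] head 133.0
lid [574.  79.  93.] rack [-9. 76.] body [552. 189. 507.] head 101.5
lid [575.   3.  92.] rack [-2.  0.] body [552. 189. 507.] head 97.0
lid [567. -69.  92.] rack [ -4. -72.] body [552. 189. 507.] head 93.2
lid [ 553. -144.   92.] rack [ -11. -148.] body [552. 189. 507.] head 90.2
lid [ 556. -216.   92.] rack [  -3. -219.] body [552. 189. 507.] head 90.5
[-0.04605888  0.22516966]
```

```bash
python3 -m jog '[-0.03,0.002,0,0,0,0,-0.06,0.004,0,0,0,0,-0.08,0.004,0.03,0,0,0,-0.08,0.004,0.08,0,0,0,-0.06,-0.03,0.13,0,0,0,-0.02,-0.07,0.14,0,0,0,0.02,-0.11,0.14,0,0,0,0.06,-0.16,0.14,0,0,0,0.1,-0.2,0.14,0,0,0,0.14,-0.23,0.14,0,0,0]' 0.6
python3 - <<'E'
from h import *
st();fallen()
go((.678,.031,.2),tool(-4.75))
E
```

```text
clock: 34.83
eef_pos: [0.6422, 0.0613, 0.2239]
tool_rot: [0.738, 0.675, 0.005, 0.003]
ft_force: [1.2, 2.4, 0.3]
grip_width: 0.0686
grasp_force: 0.0
34.83 [0.6422 0.0613 0.2239] [[0.088, 0.996, 0.011], [0.996, -0.088, 0.003], [0.004, 0.011, -1.0]] [0.094 0.563 0.279 1.276 0.002 1.754] F [1.2 2.4 0.3] w 0.0686 0.0
lid [579. 220.  92.] rack [-16. 217.] body [602.  60. 608.] head -81.7
lid [533.  -6.  95.] rack [-43. -12.] body [496.  52. 646.] head 122.7
lid [567. -69.  93.] rack [ -4. -71.] body [602.  60. 608.] head 74.6
lid [ 553. -144.   92.] rack [ -11. -148.] body [496.  52. 646.] head 106.2
lid [ 556. -216.   92.] rack [  -3. -219.] body [496.  52. 646.] head 102.5
ROW [0.0377, -0.0309, -0.0279] [0.0003, 0.0081, 0.006] rows>= 1.1
```

```bash
python3 -m jog '[0.038,-0.031,-0.028,0,0.008,0.006,0.038,-0.031,-0.028,0,0.008,0.006,0.038,-0.031,-0.028,0,0.008,0.006,0.038,-0.031,-0.028,0,0.008,0.006]' 0.6
python3 - <<'E'
from h import *
st();fallen()
im,d,T=snap("wrist","w6.png")
im,d,T=snap("side"); P=cloud("side",d,T)
hsv=cv2.cvtColor(im,cv2.COLOR_RGB2HSV).astype(int)
m=((hsv[...,0]<6)|(hsv[...,0]>172))&(hsv[...,1]>130)&(P[...,0]>.5)&(P[...,0]<.65)&(P[...,2]>.06)&(P[...,2]<.12)
n,l,s,c=cv2.connectedComponentsWithStats(m.astype(np.uint8))
for i in range(1,n):
    if s[i,4]>15:
        q=P[l==i];print(c[i].round(),rack(*np.nanmedian(q,0)[:2])*1000,np.nanmax(q[:,2]))
go((.678,.031,.140),tool(-4.75))
E
```

```text
clock: 35.22
eef_pos: [0.6715, 0.0385, 0.1999]
tool_rot: [0.734, 0.679, -0.001, -0.004]
ft_force: [0.4, 0.9, 1.1]
grip_width: 0.0683
grasp_force: 0.0
35.22 [0.6715 0.0385 0.1999] [[0.077, 0.997, -0.007], [0.997, -0.077, 0.004], [0.003, -0.007, -1.0]] [0.056 0.646 0.361 1.292 0.004 1.703] F [0.4 0.9 1.1] w 0.0683 0.0
lid [579. 228.  93.] rack [-17. 225.] body [648.  76. 585.] head -65.4
lid [567. -69.  92.] rack [ -4. -72.] body [645.  -3. 586.] head 40.2
lid [ 553. -144.   93.] rack [ -11. -148.] body [645.  -3. 586.] head 57.0
lid [ 556. -216.   92.] rack [  -3. -219.] body [645.  -3. 586.] head 67.1
[287. 211.] [-20.19042355 208.9295313 ] 0.09240657062703617
[311. 219.] [ -3.17684671 138.36739412] 0.09286752348832128
[327. 230.] [-13.4188179   67.61084264] 0.09339050108993041
[375. 249.] [ -4.22951556 -74.86639554] 0.09436734794119261
[400. 267.] [ -16.22760307 -156.79996351] 0.09346568970833546
[430. 276.] [  -2.2791587  -220.21280143] 0.09315867937496192
ROW [0.0077, -0.0108, -0.0787] [-0.0019, -0.001, -0.004] rows>= 1.5
```

View pics/w6.png

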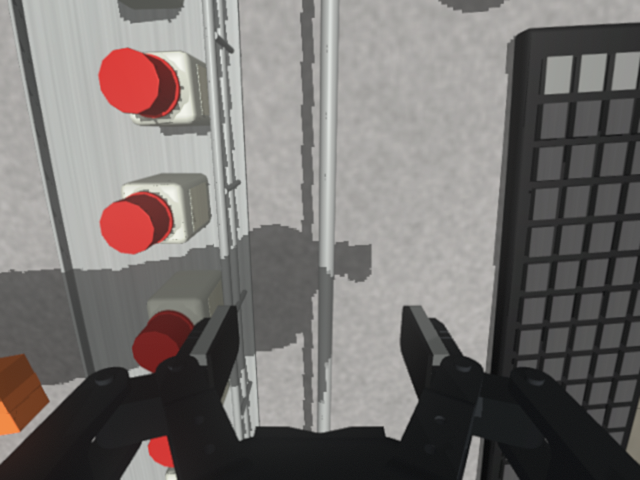

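The wrist view has the bar at (325,200) between the fingers, and the row at x≈140 px. A is unmoved at (-17,225), so the fingers only just reached it. I'll repeat the nudge 9 mm deeper and then come back to the bar.

```bash
python3 -m jog '[-0.05,0.03,0.01,0,0,0,-0.1,0.06,0.01,0,0,0,-0.14,0.1,0.01,0,0,0,-0.18,0.14,0.01,0,0,0,-0.19,0.19,0.01,0,0,0,-0.19,0.23,0,0,0,0,-0.19,0.24,-0.03,0,0,0,-0.19,0.24,-0.07,0,0,0,-0.19,0.24,-0.11,0,0,0,-0.19,0.24,-0.115,0,0,0]' -1
python3 - <<'E'
from h import *
st()
for x in (-.048,-.036): go((*world(x,.225),.105),tool(-4.75))
E
```

```text
clock: 36.2
eef_pos: [0.5161, 0.2306, 0.1056]
tool_rot: [0.733, 0.681, -0.004, -0.004]
ft_force: [-1.8, -0.3, -0.6]
grip_width: 0.0001
grasp_force: 0.0
36.2 [0.5161 0.2306 0.1056] [[0.073, 0.997, -0.011], [0.997, -0.073, 0.001], [-0.0, -0.011, -1.0]] [ 0.418  0.532 -0.11   0.938  0.005  2.062] F [-1.8 -0.3 -0.6] w 0.0001 0.0
ROW [0.0396, -0.0005, -0.0007] [-0.0003, -0.0054, -0.0048] rows>= 0.8
ROW [0.0546, -0.0018, -0.0007] [-0.0003, -0.0054, -0.0048] rows>= 1.0
```

```bash
python3 -m jog '[0.02,0,0,0,-0.005,-0.005,0.033,0,0,0,-0.005,-0.005,0.038,0,0,0,-0.005,-0.005,0.042,-0.001,0,0,-0.005,-0.005,0.045,-0.001,0,0,-0.005,-0.005,0.048,-0.002,0,0,-0.005,-0.005,0.051,-0.002,0,0,-0.005,-0.005,0.053,-0.002,0,0,-0.005,-0.005,0.053,-0.002,0,0,-0.005,-0.005]'
python3 - <<'E'
from h import *
st()
print(rack(*bot.get_obs()["eef_pos"][:2]))
E
python3 -m jog '[-0.03,0.002,0,0,0,0,-0.06,0.004,0,0,0,0,-0.08,0.004,0.03,0,0,0,-0.08,0.004,0.08,0,0,0,-0.06,-0.03,0.13,0,0,0,-0.02,-0.07,0.13,0,0,0,0.02,-0.11,0.13,0,0,0,0.06,-0.16,0.13,0,0,0,0.1,-0.2,0.13,0,0,0,0.14,-0.23,0.13,0,0,0]' 0.6
python3 - <<'E'
from h import *
st()
go((.678,.031,.2),tool(-4.75))
E
```

```text
clock: 36.95
eef_pos: [0.5627, 0.2287, 0.109]
tool_rot: [0.737, 0.676, 0.003, 0.001]
ft_force: [0.4, 0.6, -0.5]
grip_width: -0.0002
grasp_force: 0.0
36.95 [0.5627 0.2287 0.109 ] [[0.086, 0.996, 0.006], [0.996, -0.086, 0.003], [0.004, 0.005, -1.0]] [3.860e-01 5.900e-01 5.000e-03 9.800e-01 1.000e-03 2.043e+00] F [ 0.4  0.6 -0.5] w -0.0002 0.0
[-0.03303258  0.22478267]
clock: 37.78
eef_pos: [0.6566, 0.0588, 0.2133]
tool_rot: [0.737, 0.676, 0.003, 0.001]
ft_force: [-0.4, 0.5, -0.1]
grip_width: 0.0682
grasp_force: 0.0
37.78 [0.6566 0.0588 0.2133] [[0.087, 0.996, 0.005], [0.996, -0.087, 0.003], [0.004, 0.005, -1.0]] [0.088 0.602 0.319 1.282 0.003 1.746] F [-0.4  0.5 -0.1] w 0.0682 0.0
ROW [0.0268, -0.0347, -0.0166] [-0.0016, 0.0026, 0.0019] rows>= 0.9
```

```bash
python3 -m jog '[0.022,-0.034,-0.016,0,0.002,0.002,0.022,-0.034,-0.05,0,0.002,0.002,0.022,-0.034,-0.092,0,0.002,0.002,0.022,-0.034,-0.092,0,0.002,0.002,0.022,-0.034,-0.092,0,0.002,0.002]' 0.6
python3 -m jog '[0,0,0,0,0,0,0,0,0,0,0,0,0,0,0,0,0,0,0,0,0,0,0,0,0,0,0,0,0,0,0,0,0,0,0,0,0,0,0,0,0,0]' -1
python3 - <<'E'
from h import *
st();fallen()
o=bot.get_obs();g=rack(*o["eef_pos"][:2]);print(g)
for q in (2.5,2.1,1.7,1.3,1.0):
    print(q,((world(.028-.072*np.cos(q),g[1])-o["eef_pos"][:2])/.8).round(4),((.066+.072*np.sin(q)+.054-o["eef_pos"][2])/.8).round(4))
E
```

```text
clock: 38.2
eef_pos: [0.6716, 0.0333, 0.1366]
tool_rot: [0.736, 0.677, -0.001, -0.003]
ft_force: [-1.1, -0.4, 1.0]
grip_width: 0.0685
grasp_force: 0.0
clock: 38.78
eef_pos: [0.6742, 0.0339, 0.1402]
tool_rot: [0.736, 0.678, 0.003, -0.0]
ft_force: [0.6, 0.8, 1.7]
grip_width: 0.0062
grasp_force: 58.4
38.78 [0.6742 0.0339 0.1402] [[0.082, 0.997, 0.003], [0.997, -0.082, 0.004], [0.004, 0.003, -1.0]] [0.049 0.686 0.272 1.154 0.004 1.702] F [0.6 0.8 1.7] w 0.0062 58.4
lid [579. 228.  93.] rack [-17. 226.] body [650.  73. 531.] head -65.5
lid [553. 123.  93.] rack [-33. 118.] body [635.  63. 532.] head -36.5
lid [567. -69.  93.] rack [ -5. -72.] body [639.  -8. 531.] head 40.1
lid [ 554. -145.   92.] rack [ -11. -148.] body [639.  -8. 531.] head 58.0
lid [ 555. -215.   92.] rack [  -4. -218.] body [639.  -8. 531.] head 68.0
[0.09428899 0.03981087]
2.5 [-0.0107  0.0009] 0.0287
2.1 [-0.0373  0.0031] 0.0525
1.7 [-0.071   0.0059] 0.0641
1.3 [-0.1066  0.0089] 0.0615
1.0 [-0.131   0.0109] 0.0506
```

The bar is gripped (about 8 mm opening). A's base is within the row band and its body top is below the bar's height, so I leave it there. Now swinging the bar over along its arc.

```bash
python3 -m jog '[-0.003,0,0.014,0,0,0,-0.011,0.001,0.029,0,0,0,-0.022,0.002,0.042,0,0,0,-0.037,0.003,0.0525,0,0,0,-0.053,0.004,0.06,0,0,0,-0.071,0.006,0.064,0,0,0,-0.089,0.0075,0.065,0,0,0,-0.107,0.009,0.0615,0,0,0,-0.12,0.01,0.056,0,0,0,-0.124,0.0105,0.054,0,0,0]'
python3 - <<'E'
from h import *
st();o=bot.get_obs();g=rack(*o["eef_pos"][:2]);print(g, "q",np.arctan2(o["eef_pos"][2]-.054-.066,.028-g[0]))
_,_,T=snap("side","s5.png",(230,120,490,350),3)
E
```

```text
clock: 39.67
eef_pos: [0.5751, 0.0422, 0.1826]
tool_rot: [0.735, 0.678, 0.004, 0.001]
ft_force: [10.9, 1.6, -10.8]
grip_width: 0.0058
grasp_force: 59.3
39.67 [0.5751 0.0422 0.1826] [[0.082, 0.997, 0.007], [0.997, -0.082, 0.004], [0.004, 0.006, -1.0]] [0.072 0.463 0.002 1.103 0.003 1.725] F [ 10.9   1.6 -10.8] w 0.0058 59.3
[-0.00526954  0.03993595] q 1.0824160435699088
```

View pics/s5.png

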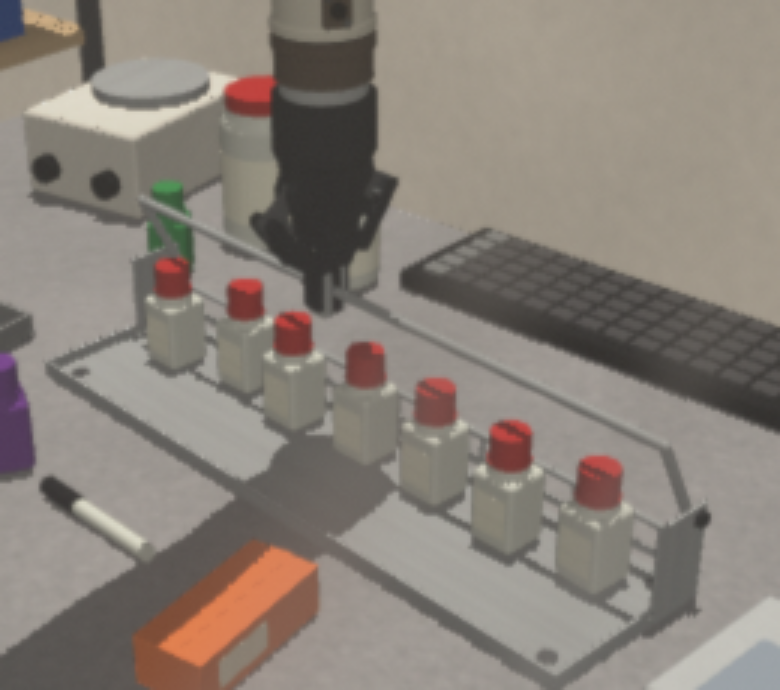

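The bar is above the row and the grip sits in the gap between the bottles at (293,340) and (365,370). All bottles are undisturbed, so I follow the arc down while still holding it.

```bash
python3 - <<'E'
from h import *
o=bot.get_obs();g=rack(*o["eef_pos"][:2]);q0=1.08
for q in (.9,.7,.5,.35,.2,.1,0):
    print(q,((world(g[0]-.072*(np.cos(q)-np.cos(q0)),g[1])-o["eef_pos"][:2])/.8).round(4),(.072*(np.sin(q)-np.sin(q0))/.8).round(4))
E
```

```text
0.9 [-0.0135  0.0011] -0.0089
0.7 [-0.0263  0.0022] -0.0214
0.5 [-0.0364  0.003 ] -0.0362
0.35 [-0.042   0.0035] -0.0485
0.2 [-0.0456  0.0038] -0.0615
0.1 [-0.047   0.0039] -0.0704
0 [-0.0474  0.0039] -0.0794
```

```bash
python3 -m jog '[-0.0135,0.001,-0.009,0,0,0,-0.026,0.002,-0.021,0,0,0,-0.036,0.003,-0.036,0,0,0,-0.042,0.0035,-0.0485,0,0,0,-0.0455,0.004,-0.0615,0,0,0,-0.047,0.004,-0.07,0,0,0,-0.0475,0.004,-0.079,0,0,0,-0.0475,0.004,-0.082,0,0,0,-0.0475,0.004,-0.082,0,0,0]'
python3 - <<'E'
from h import *
st();o=bot.get_obs();g=rack(*o["eef_pos"][:2]);print(g, "barz",o["eef_pos"][2]-.054)
E
```

```text
clock: 40.47
eef_pos: [0.5363, 0.0454, 0.1171]
tool_rot: [0.736, 0.678, 0.002, -0.001]
ft_force: [-1.6, 4.0, -0.3]
grip_width: 0.006
grasp_force: 63.2
40.47 [0.5363 0.0454 0.1171] [[0.082, 0.997, 0.001], [0.997, -0.082, 0.004], [0.004, 0.001, -1.0]] [ 0.083  0.467 -0.187  0.915  0.004  1.736] F [-1.6  4.  -0.3] w 0.006 63.2
[-0.04411914  0.03992509] barz 0.06314087227428217
```

```bash
python3 -m jog '[0,0,-0.004,0,0,0,0,0,-0.007,0,0,0,0,0,-0.007,0,0,0]'
python3 -m jog '[0,0,0,0,0,0,0,0,0,0,0,0,0,0,0,0,0,0]' -0.5
python3 - <<'E'
from h import *
st()
_,_,T=snap("side","s6.png",(230,120,490,350),3)
E
```

```text
clock: 40.72
eef_pos: [0.5364, 0.0454, 0.116]
tool_rot: [0.736, 0.677, 0.003, -0.001]
ft_force: [-12.6, 2.9, 31.2]
grip_width: 0.0057
grasp_force: 66.3
clock: 40.97
eef_pos: [0.5369, 0.0445, 0.1115]
tool_rot: [0.736, 0.677, 0.002, 0.0]
ft_force: [-0.3, 0.1, 0.4]
grip_width: 0.0217
grasp_force: 0.0
40.97 [0.5369 0.0445 0.1115] [[0.083, 0.997, 0.002], [0.997, -0.083, 0.002], [0.002, 0.002, -1.0]] [ 0.082  0.474 -0.192  0.902  0.002  1.736] F [-0.3  0.1  0.4] w 0.0217 0.0
```

View pics/s6.png

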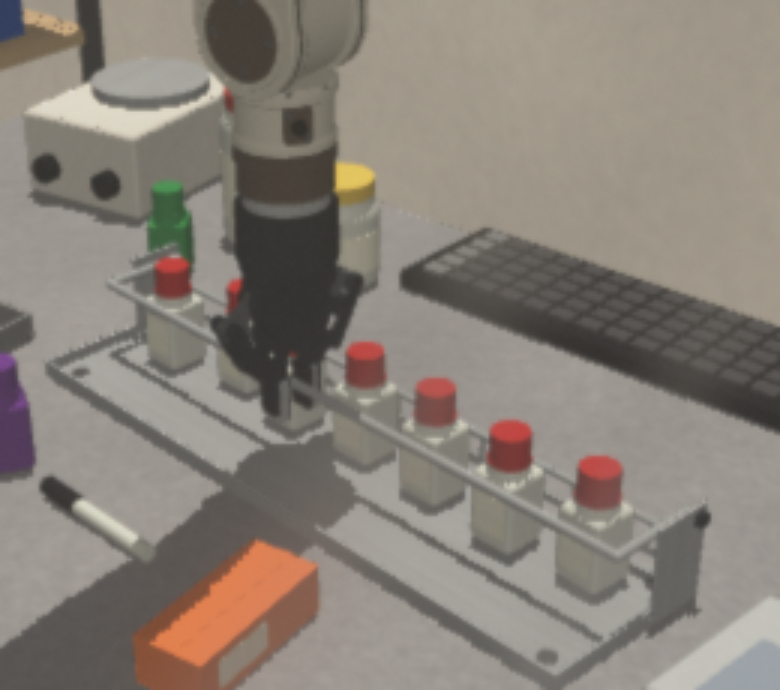

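The bar is against its stop (31 N reaction), level in front of all the bottles. Now rising clear.

```bash
python3 -m jog '[0,0,0.015,0,0,0,0,0,0.04,0,0,0,0,0,0.07,0,0,0,0,0,0.11,0,0,0,0,0,0.15,0,0,0,-0.05,0.03,0.16,0,0,0,-0.1,0.06,0.18,0,0,0,-0.15,0.09,0.2,0,0,0,-0.18,0.12,0.2,0,0,0,-0.2,0.14,0.2,0,0,0]'
python3 - <<'E'
from h import *
st();fallen()
_,_,T=snap("top","t9.png");look("top",T,["carton_mid","bar_grip","tipbox"])
_,_,T=snap("side","s9.png",(200,150,500,350),2.6);look("side",T,["carton_mid","bar_grip"])
E
```

```text
clock: 41.85
eef_pos: [0.375, 0.1575, 0.2721]
tool_rot: [0.736, 0.677, 0.002, -0.0]
ft_force: [0.4, 0.7, 0.3]
grip_width: 0.0218
grasp_force: 0.0
41.85 [0.375  0.1575 0.2721] [[0.083, 0.997, 0.003], [0.997, -0.083, 0.003], [0.004, 0.002, -1.0]] [ 3.960e-01  7.200e-02 -2.820e-01  1.213e+00  2.000e-03  2.051e+00] F [0.4 0.7 0.3] w 0.0218 0.0Traceback (most recent call last):
  File "<stdin>", line 2, in <module>
  File "h.py", line 64, in fallen
    print("lid",np.round(r[1:]),"rack",q.round(),"body",np.round(w[1:]),"head",np.degrees(np.arctan2(w[2]-r[2],w[1]-r[1])).round(1))
                                                                 ~^^^^
TypeError: 'NoneType' object is not subscriptable
```

```bash
sed -i 's/,default=None)/,default=("",0,0,0))/' h.py
python3 - <<'E'
from h import *
fallen()
_,_,T=snap("top","t9.png");look("top",T,["carton_mid","bar_grip","tipbox"])
E
```

```text
lid [579. 227.  93.] rack [-17. 225.] body [0 0 0] head -158.5
lid [591. 147.  93.] rack [  2. 146.] body [0 0 0] head -166.0
lid [574.  78.  93.] rack [-9. 76.] body [0 0 0] head -172.2
lid [574.   4.  93.] rack [-3.  2.] body [0 0 0] head -179.6
lid [566. -69.  92.] rack [ -5. -72.] body [0 0 0] head 173.1
lid [ 554. -145.   92.] rack [ -11. -148.] body [0 0 0] head 165.3
lid [ 555. -215.   93.] rack [  -4. -218.] body [0 0 0] head 158.8
carton_mid top 0.88 [0.398 0.369 0.025] [167. 292.] 
carton_mid top 0.6 [ 0.341 -0.083  0.017] [363. 322.] 
bar_grip top 0.91 [0.529 0.004 0.07 ] [326. 236.] 
bar_grip top 0.26 [0.577 0.223 0.049] [231. 214.] 
tipbox top 0.85 [ 0.46  -0.395 -0.   ] [497. 273.] 
tipbox top 0.56 [0.594 0.147 0.047] [264. 208.]
```

View pics/t9.png

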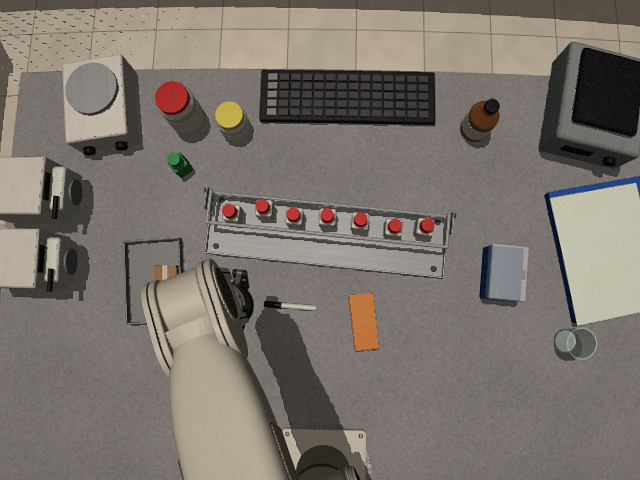

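All bottles are upright and the bar is shut. The carton seems to have shifted in the tray (brown at (166,272), partly hidden by the arm), so I move the arm aside to see it.

```bash
python3 -m jog '[0,-0.05,0.02,0,0,0,0,-0.1,0.03,0,0,0,0,-0.15,0.03,0,0,0,0,-0.2,0.03,0,0,0,0,-0.25,0.03,0,0,0,0,-0.3,0.03,0,0,0,0,-0.35,0.03,0,0,0]' 
python3 - <<'E'
from h import *
im,d,T=snap("top","t10.png",(90,210,230,340),4);look("top",T,["carton_mid","tray"])
P=cloud("top",d,T);hsv=cv2.cvtColor(im,cv2.COLOR_RGB2HSV).astype(int)
m=(P[...,0]>.3)&(P[...,0]<.54)&(P[...,1]>.3)&(P[...,1]<.5)&(P[...,2]>.033)
q=P[m];print(len(q),np.percentile(q[:,2],[5,50,95]).round(3),cv2.minAreaRect((q[:,:2]*1000).astype(np.float32)))
E
```

```text
clock: 42.73
eef_pos: [0.3763, -0.1264, 0.2951]
tool_rot: [0.737, 0.676, 0.002, -0.001]
ft_force: [1.1, 0.8, -0.9]
grip_width: 0.0211
grasp_force: 0.0
carton_mid top 0.78 [0.397 0.368 0.023] [167. 292.] 
carton_mid top 0.71 [ 0.34  -0.081  0.017] [362. 322.] 
tray top 0.95 [ 0.423  0.406 -0.001] [155. 281.] 
1312 [0.039 0.044 0.048] ((396.1123046875, 402.75006103515625), (123.43623352050781, 125.62102508544922), 2.7453453540802)
```

View pics/t10.png

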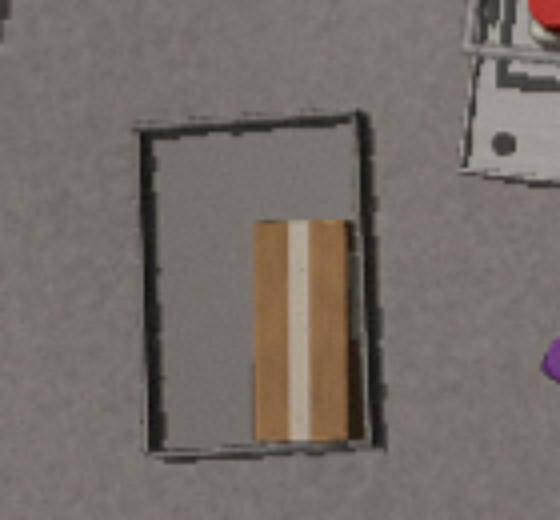

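```bash
python3 - <<'E'
from h import *
im,d,T=snap("top");P=cloud("top",d,T);hsv=cv2.cvtColor(im,cv2.COLOR_RGB2HSV).astype(int)
m=(hsv[...,0]>5)&(hsv[...,0]<25)&(hsv[...,1]>70)&(P[...,0]>.3)&(P[...,0]<.54)&(P[...,1]>.3)&(P[...,1]<.5)
q=P[m];q=q[q[:,2]>.03];c=q.mean(0);s=np.linalg.lstsq(np.c_[q[:,:2]-c[:2],np.ones(len(q))],q[:,2],rcond=None)[0]
print(c.round(4),s.round(4),cv2.minAreaRect((q[:,:2]*1000).astype(np.float32)))
E
```

```text
[0.3976 0.3658 0.0432] [0.0004 0.0254 0.0432] ((396.65625, 368.9189453125), (125.71900939941406, 56.65693664550781), 3.076098680496216)
```

The carton lies flat inside the tray (top at 43 mm, tilt under 0.03 rad), the bottles stand and the bar is shut. Handing in.

```bash
python3 -c "
from workcell import bot
print(bot.job_done())"
```

```text
the job is handed in; nothing more can be done
None
```

The carton lies flat in the grey tray, all five fallen bottles stand upright again in the row with the two that stayed up, and the bar is shut against its stop in front of them; the tip box and look-alikes were left alone, and I handed the job in at about 43 s.

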